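# Hang the parts baskets and start a 125 minute drying run

## Task

Get a drying run going: hang every basket that is out by its handle on the rack hook of its own colour, and roll the drying timer's three thumbwheels with a fingertip until they read 125, each numeral squarely uppermost between its index marks. When all baskets hang still and the wheels are right, press the green start button fully down and let it up again. Leave everything hanging free and do not disturb the beaker, the white crucible or the small brown bottle.

Things in the scene. Friction and masses are not known exactly. Their poses are not given: they have to be found in the camera images.
- rack: Drying rack, fixed: base plate 8 mm thick (x -78 to +25, y +-185 mm), end posts 136 mm high, white back rail 105 to 140 mm high with four 6 mm wire hooks 85 mm apart sticking out along -x. Origin on the worktop under the rail's front, mid-length; x points from hooks to rail, y left along the rail, z up.
- hook_red (a point): Seat of the hook with red tag and red tip: where the handle's peak (wire axis) lies when hung; 116 mm above the worktop, rack x = -50 mm. The wire dips to a saddle here; its front tip is 16 mm further along rack -x and its top 12 mm higher than this point; behind, the wire climbs to the rail, at most 14 mm above this point.
- hook_yellow (a point): Seat of the hook with yellow tag and yellow tip: where the handle's peak (wire axis) lies when hung; 116 mm above the worktop, rack x = -50 mm. The wire dips to a saddle here; its front tip is 16 mm further along rack -x and its top 12 mm higher than this point; behind, the wire climbs to the rail, at most 14 mm above this point.
- hook_green (a point): Seat of the hook with green tag and green tip: where the handle's peak (wire axis) lies when hung; 116 mm above the worktop, rack x = -50 mm. The wire dips to a saddle here; its front tip is 16 mm further along rack -x and its top 12 mm higher than this point; behind, the wire climbs to the rail, at most 14 mm above this point.
- hook_blue (a point): Seat of the hook with blue tag and blue tip: where the handle's peak (wire axis) lies when hung; 116 mm above the worktop, rack x = -50 mm. The wire dips to a saddle here; its front tip is 16 mm further along rack -x and its top 12 mm higher than this point; behind, the wire climbs to the rail, at most 14 mm above this point.
- basket_red: Loose red wire basket, 100 g, 50 x 50 x 38 mm, origin mid-underside, z up; may be absent. A 5 mm wire handle arches over it in its y-z plane (legs at y +-24 mm). On the handle's peak stands a red grip tab, 22 mm (x) by 10 mm (y), 88 to 132 mm above the underside: pinch it along y. Hung, its underside is 30 mm above the worktop, 22 mm above the rack's base.
- bail_red (a point): Peak of the red basket's handle (axis of the wire), mid-width, 86 mm above its underside; the wire slopes down from here to 76 mm at the legs, along the basket's +-y. The open arch below the peak reaches from 38 to 83 mm above the underside.
- basket_yellow: Loose yellow wire basket, 100 g, 50 x 50 x 38 mm, origin mid-underside, z up; may be absent. A 5 mm wire handle arches over it in its y-z plane (legs at y +-24 mm). On the handle's peak stands a yellow grip tab, 22 mm (x) by 10 mm (y), 88 to 132 mm above the underside: pinch it along y. Hung, its underside is 30 mm above the worktop, 22 mm above the rack's base.
- bail_yellow (a point): Peak of the yellow basket's handle (axis of the wire), mid-width, 86 mm above its underside; the wire slopes down from here to 76 mm at the legs, along the basket's +-y. The open arch below the peak reaches from 38 to 83 mm above the underside.
- basket_green: Loose green wire basket, 100 g, 50 x 50 x 38 mm, origin mid-underside, z up; may be absent. A 5 mm wire handle arches over it in its y-z plane (legs at y +-24 mm). On the handle's peak stands a green grip tab, 22 mm (x) by 10 mm (y), 88 to 132 mm above the underside: pinch it along y. Hung, its underside is 30 mm above the worktop, 22 mm above the rack's base.
- bail_green (a point): Peak of the green basket's handle (axis of the wire), mid-width, 86 mm above its underside; the wire slopes down from here to 76 mm at the legs, along the basket's +-y. The open arch below the peak reaches from 38 to 83 mm above the underside.
- basket_blue: Loose blue wire basket, 100 g, 50 x 50 x 38 mm, origin mid-underside, z up; may be absent. A 5 mm wire handle arches over it in its y-z plane (legs at y +-24 mm). On the handle's peak stands a blue grip tab, 22 mm (x) by 10 mm (y), 88 to 132 mm above the underside: pinch it along y. Hung, its underside is 30 mm above the worktop, 22 mm above the rack's base.
- bail_blue (a point): Peak of the blue basket's handle (axis of the wire), mid-width, 86 mm above its underside; the wire slopes down from here to 76 mm at the legs, along the basket's +-y. The open arch below the peak reaches from 38 to 83 mm above the underside.
- timer_case: Grey drying timer, fixed, 120 x 200 mm, top 55 mm above the worktop. Small black posts with white index marks, 64 mm high, flank each wheel. Origin on the worktop under its middle; x points away from the operator, y to the left. On its top from left to right: hundreds, tens and units wheel (50 mm apart), green start button (48 mm on).
- wheel_hundreds (a joint): Left (hundreds) thumbwheel, black numerals 0 to 9 on white. Numeral n is uppermost (between the white index marks) at n x 0.6283 rad. Dragging its top along the case's +x (away from the operator) raises the value, along -x lowers it, 17.6 mm per step. Stops at 0 and 9. No clicks: friction (0.03 N m) holds it where it is left.
- wheel_hundreds_top (a point): Uppermost point of the hundreds wheel, unpressed, 72 mm above the worktop, 17 mm above the case. The drum has 28 mm radius, is 24 mm wide, its axis along the case's y. The wheel gives downward on a spring: 3 N to start, 6 N at its end after 6 mm. Pressed 3 to 4 mm down, a fingertip drags it by friction without slipping.
- wheel_tens (a joint): Middle (tens) thumbwheel, black numerals 0 to 9 on white. Numeral n is uppermost (between the white index marks) at n x 0.6283 rad. Dragging its top along the case's +x (away from the operator) raises the value, along -x lowers it, 17.6 mm per step. Stops at 0 and 9. No clicks: friction (0.03 N m) holds it where it is left.
- wheel_tens_top (a point): Uppermost point of the tens wheel, unpressed, 72 mm above the worktop, 17 mm above the case. The drum has 28 mm radius, is 24 mm wide, its axis along the case's y. The wheel gives downward on a spring: 3 N to start, 6 N at its end after 6 mm. Pressed 3 to 4 mm down, a fingertip drags it by friction without slipping.
- wheel_units (a joint): Right (units) thumbwheel, black numerals 0 to 9 on white. Numeral n is uppermost (between the white index marks) at n x 0.6283 rad. Dragging its top along the case's +x (away from the operator) raises the value, along -x lowers it, 17.6 mm per step. Stops at 0 and 9. No clicks: friction (0.03 N m) holds it where it is left.
- wheel_units_top (a point): Uppermost point of the units wheel, unpressed, 72 mm above the worktop, 17 mm above the case. The drum has 28 mm radius, is 24 mm wide, its axis along the case's y. The wheel gives downward on a spring: 3 N to start, 6 N at its end after 6 mm. Pressed 3 to 4 mm down, a fingertip drags it by friction without slipping.
- start (a joint): Round green start button on the case top, 22 mm across, at x = +10, y = -78 mm of the case; its top face is 76 mm above the worktop when up, its black collar 38 mm across and 67 mm high; 0 m = up, 0.005 m = fully down, which takes 4 N; it springs back.
- beaker_glass: Glass beaker 57 x 64 x 73 mm, origin at its underside; a bystander.
- crucible: White ceramic crucible, 44 mm across, 35 mm high, origin at its underside; a bystander.
- bottle_small: Small brown reagent bottle with white cap, 42 mm across, 85 mm high, origin at its underside; a bystander.
Not all that is in view belongs to the job. What is shaped like the basket_red but purple is not meant.

How it is judged:
On the way, in this order (a step that is already met when the one before it is completed fails the run):
1. every basket hangs still on the hook of its own colour and the wheels read 125 (distance between bail_red and hook_red below 0.012 m and angle between each of basket_red, basket_yellow, basket_green, basket_blue's own z axis and vertical below 0.25 rad and linear speed of each of basket_red, basket_yellow, basket_green, basket_blue below 0.05 m/s and contact force between the fingers and basket_red below 0.1 N and distance between bail_yellow and hook_yellow below 0.012 m and contact force between the fingers and basket_yellow below 0.1 N and distance between bail_green and hook_green below 0.012 m and contact force between the fingers and basket_green below 0.1 N and distance between bail_blue and hook_blue below 0.012 m and contact force between the fingers and basket_blue below 0.1 N and value of joint wheel_hundreds between 0.478 and 0.778 rad and value of joint wheel_tens between 1.107 and 1.407 rad and value of joint wheel_units between 2.991 and 3.291 rad), for 0.2 s.
2. then the start button is pressed fully down (value of joint start above 0.0038 m), for 0.05 s.
At the end, for the whole second after the job is handed in: Every basket present hangs released and still (under 0.05 m/s) on the hook of its colour: handle's peak within 12 mm of the seat, upright within 0.25 rad. Wheels at 1, 2, 5, each within 0.15 rad (a quarter step). The start button is up again (under 1.5 mm) (all of step 1 and value of joint start below 0.0015 m); the robot touches nothing.
It fails at once if the glass beaker is disturbed (moved more than 20 mm) (distance of beaker_glass from where it was at the start of the episode above 0.02 m).
It fails at once if the white crucible is disturbed (moved more than 20 mm) (distance of crucible from where it was at the start of the episode above 0.02 m).
It fails at once if the small brown bottle is disturbed (moved more than 20 mm) (distance of bottle_small from where it was at the start of the episode above 0.02 m).
Of basket_red, basket_yellow, basket_green, basket_blue only 3 to 4 are there at a start; the rules pass over those that are not, and their reading is None.
At some moment in a run one of basket_red, basket_yellow, basket_green, basket_blue may be knocked a few centimetres aside while the robot is not near it.
It also fails if it takes over 210 s, if anything falls off the work surface, if the arm or the gripper's body presses on something with over 40 N, if the wrist force passes 120 N, or if a joint passes its speed limit or range.

## Robot

A 7-joint arm with a two-finger parallel gripper is mounted at the origin on a cart in front of the work surface, level with it; the furniture and walls round the work are solid. World frame = base frame: x ahead of the robot, y to its left, z up, the work surface at z = 0. Lengths are in m, angles in rad, forces in N, time in s.
With the tool pointing down it reaches from about 0.4 to 0.875 m from the base axis. Payload 19.3 kg.
Tool frame: the origin (TCP) lies midway between the tips of the shut fingers; the grasp point (between the pads) lies behind it (robot.grasp_offset is the z of the grasp point in the tool frame, in m); z points along the fingers, y is the line along which they close (so a half turn about z gives the same grasp; the last joint's range is limited). The gripper opens to 85 mm and grips with 20 to 120 N. Pads are 22 mm wide; open, the fingers measure 114 mm over their backs; the gripper's body (76 mm by 85 mm) begins 54 mm behind the grasp point. The pads swing forward as they close: fully open they stand 13 mm farther back than shut.
Start: joints at [-1.381, 0.521, -0.036, 1.599, 0.021, 1.021, -0.113], TCP at [0.161, 0.604, 0.231] pointing down, gripper open.
Joint ranges: [-2.91, 2.91], [-0.3, 2.13], [-1.5, 1.42], [0.17, 2.43], [-1.26, 4.41], [0.16, 1.93], [-2.52, 2.52]. Speed limits (rad/s): [1.89, 1.89, 2.39, 2.39, 3.01, 3.01, 3.01].

## Interface

Orientations are given as [roll, pitch, yaw] about the fixed x, y, z axes, in that order (R = Rz(yaw) Ry(pitch) Rx(roll)).
In Python, from plant import robot gives the robot as it stands.
- The arm moves only by the shell command python3 -m handwheel 'ROWS'. ROWS is JSON, a list of rows, each an object with "claw": the opening, from 0 (shut) to 1 (fully open); "dp": the shift along the tool's x, y, z in mm, a list of three; "dr": the turn, a rotation vector about the tool's x, y, z in rad, a list of three. In form: [{"claw": claw, "dp": [x, y, z], "dr": [wx, wy, wz]}, ...]. A call has 1 to 12 rows; each row is the pose to reach, as a shift and turn from the pose commanded when the call began, along the tool's axes at that moment; what a row does not reach only later rows make up. A row lasts 1/10 s, in which the tool goes at most 50 mm and 8.59 degrees, less where a joint would pass 70% of its speed; a pose out of reach is approached as far as the arm can. A call with a gripper value outside its range is refused whole. The fingers move at their own pace and stop on an object; the grip force is fixed at half the most. Time passes only in rows, so rows that repeat a pose let the fingers close. It gives the time, the measured TCP pose, the force, the opening and the grip force at its end, in the units of the state.
- robot.sense(): the state, without advancing time (a new reading comes with each control period).
- robot.camera(name): name is "scene" or "side" or "wrist"; returns (picture, depth): 400x640x3 uint8, blue, green, red; 400x640 float32, m along the optical axis (not along the pixel's ray), 0 where there is no reading.
- robot.get_calibration(name): a dict with "K" (3x3 intrinsics, pixels), "dist_coeffs" ([k1, k2, p1, p2, k3] as OpenCV has them; the pictures are not rectified), "T" (4x4, takes a point from camera to world coordinates). Camera axes: x right, y down, z forward; pixel columns grow to the right and rows downward; lengths in m; the calibration is good to about 2 mm. A picture is of the moment at which its call begins: read the wrist's pose just before it. get_calibration takes no time and is no camera call; for the wrist camera it gives the pose at the moment of the call.
- robot.hand_in(): hands the job in; it is judged then, once.
The state is a dict: "time": time; "joint_pos": joint angles; "joint_vel": joint speeds; "joint_torque": joint torques, N m; "position": TCP position; "tool_rot": TCP orientation; "ft_force": force on the tool from outside, world axes, zero at the start; "moment": the same for the moment, N m; "grip_width": finger opening in m; "gripper_force": force on a finger pad.
Only numpy, scipy, OpenCV 4.12 (cv2) and the standard library are available. Lean on these libraries where they do the work, as an engineer would, in place of code of your own. Each camera call takes 0.05 s, during which the arm holds its last target. There are 200 camera calls.

## Working session

There is one attempt and no reset: what is moved stays moved. The work goes in short steps, Python scripts to look and compute and a shell command to move; the robot and the scene stay as the last step left them, time stands still between calls to the robot, and variables do not carry over. Pictures are saved under pics/ and viewed, at most 14 in all, crops included, and the job is handed in when it is done.

```bash
mkdir -p pics; ls
cat > h.py <<'E'
import numpy as np, cv2
from plant import robot
from scipy.spatial.transform import Rotation as R
def shot(name,fn=None):
    c=robot.get_calibration(name); im,d=robot.camera(name)
    if fn: cv2.imwrite('pics/'+fn,im); np.savez('pics/'+fn[:-4]+'.npz',im=im,d=d,K=c['K'],D=c['dist_coeffs'],T=c['T'])
    return im,d,c
def cloud(d,c):
    h,w=d.shape; u,v=np.meshgrid(np.arange(w),np.arange(h))
    p=cv2.undistortPoints(np.stack([u.ravel(),v.ravel()],1).astype(np.float64)[:,None],np.array(c['K']),np.array(c['dist_coeffs']))[:,0]
    z=d.ravel(); P=np.c_[p*z[:,None],z]; T=np.array(c['T'])
    P=P@T[:3,:3].T+T[:3,3]; P[z<=0]=np.nan
    return P.reshape(h,w,3)
E
python3 - <<'E'
from h import *
for n in('scene','side','wrist'):
    im,d,c=shot(n,n+'0.png'); print(n,np.round(np.array(c['T']),3).tolist())
s=robot.sense();print({k:np.round(s[k],3).tolist() for k in s}, robot.grasp_offset)
E
```

```text
pics
scene [[-0.901, -0.19, 0.389, -0.087], [-0.433, 0.429, -0.793, 1.425], [-0.016, -0.883, -0.469, 0.888], [0.0, 0.0, 0.0, 1.0]]
side [[0.083, -0.892, 0.444, -0.032], [-0.996, -0.068, 0.048, -0.01], [-0.013, -0.446, -0.895, 1.291], [0.0, 0.0, 0.0, 1.0]]
wrist [[0.257, 0.927, 0.275, 0.092], [0.967, -0.246, -0.074, 0.623], [-0.001, 0.285, -0.959, 0.374], [0.0, 0.0, 0.0, 1.0]]
{'time': 0.15, 'joint_pos': [-1.381, 0.522, -0.036, 1.6, 0.021, 1.021, -0.113], 'joint_vel': [-0.0, -0.001, -0.002, -0.003, -0.001, 0.001, -0.0], 'joint_torque': [0.002, -92.738, 1.981, -37.006, 0.018, 0.006, 0.0], 'position': [0.161, 0.604, 0.231], 'tool_rot': [-3.141, 0.0, 2.882], 'ft_force': [0.578, -0.741, 0.749], 'moment': [-0.053, -0.016, 0.003], 'gripper_force': 0.0, 'grip_width': 0.085} -0.0187
```

View pics/scene0.png

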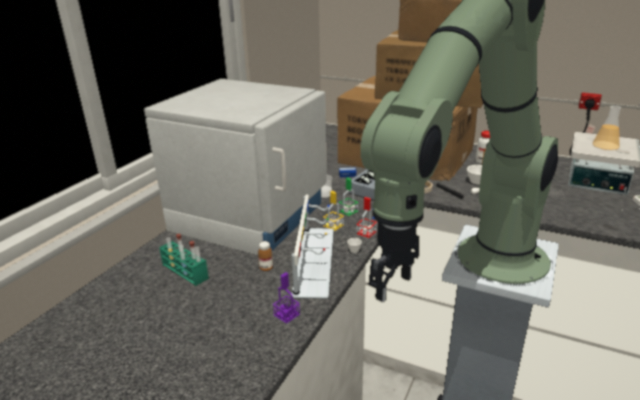

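View pics/side0.png

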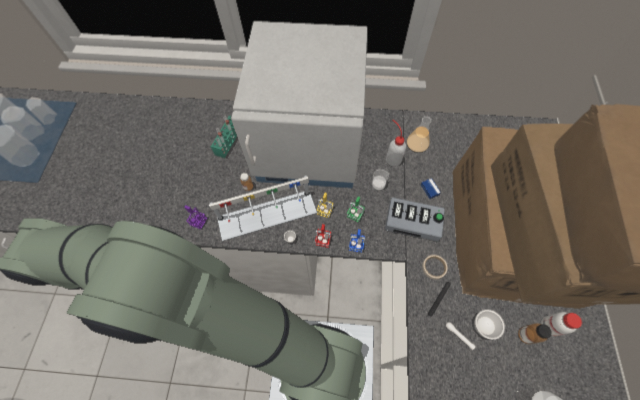

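The side view shows all four baskets: yellow (325,208), green (356,210), red (323,238) and blue (357,242). The rack is at (265,208) and the timer at (415,215). The crucible (290,237), bottle (247,181) and beaker (380,180) stand nearby.

Run:
```python
from h import *
z=np.load('pics/side0.npz'); im=z['im']; P=cloud(z['d'],dict(K=z['K'],dist_coeffs=z['D'],T=z['T'])); np.save('pics/P0.npy',P)
cr=cv2.resize(im[165:260,195:455],None,fx=3,fy=3,interpolation=cv2.INTER_CUBIC); cv2.imwrite('pics/crop0.png',cr)
hsv=cv2.cvtColor(im,cv2.COLOR_BGR2HSV); H,S,V=[hsv[...,i].astype(int) for i in range(3)]
reg=np.zeros(H.shape,bool); reg[165:260,180:455]=1
for n,lo,hi in(('red',-8,8),('yel',18,33),('grn',45,80),('blu',100,125),('pur',128,155)):
    Hh=np.where(H>170,H-180,H)
    m=(reg&(Hh>=lo)&(Hh<=hi)&(S>110)&(V>50)).astype(np.uint8)
    k,l,st,ce=cv2.connectedComponentsWithStats(m)
    for i in range(1,k):
        if st[i,4]>=4:
            q=P[l==i]; q=q[~np.isnan(q[:,0])]
            if len(q): 
                hi_=q[q[:,2]>np.percentile(q[:,2],75)-1e-9]
                print(n,st[i].tolist(),'zmax',q[:,2].max().round(3),'top',np.median(hi_,0).round(3),'med',np.median(q,0).round(3))
```

```text
red [227, 202, 4, 3, 10] zmax 0.136 top [0.506 0.372 0.133] med [0.506 0.372 0.125]
red [220, 204, 4, 3, 10] zmax 0.134 top [0.497 0.395 0.129] med [0.498 0.394 0.125]
red [318, 224, 11, 14, 53] zmax 0.137 top [0.438 0.034 0.133] med [0.443 0.034 0.105]
red [315, 239, 9, 8, 34] zmax 0.041 top [0.417 0.045 0.039] med [0.423 0.047 0.006]
red [325, 238, 5, 10, 24] zmax 0.041 top [0.416 0.014 0.039] med [0.428 0.015 0.007]
yel [321, 193, 6, 15, 45] zmax 0.136 top [0.56  0.037 0.133] med [0.56  0.037 0.117]
yel [250, 195, 4, 4, 10] zmax 0.138 top [0.538 0.291 0.135] med [0.538 0.293 0.127]
yel [244, 197, 3, 3, 8] zmax 0.135 top [0.528 0.315 0.134] med [0.529 0.315 0.128]
yel [317, 208, 8, 9, 30] zmax 0.042 top [0.541 0.053 0.039] med [0.545 0.049 0.005]
yel [327, 209, 5, 6, 13] zmax 0.039 top [0.534 0.019 0.038] med [0.548 0.017 0.009]
grn [274, 189, 3, 2, 4] zmax 0.132 top [0.567 0.217 0.132] med [0.57  0.214 0.13 ]
grn [268, 191, 2, 2, 4] zmax 0.133 top [0.561 0.234 0.133] med [0.561 0.236 0.132]
grn [356, 197, 4, 9, 20] zmax 0.136 top [ 0.552 -0.083  0.134] med [ 0.547 -0.08   0.131]
g
[... 270 characters left out ...]
 [422, 180, 16, 18, 134] zmax 0.031 top [ 0.677 -0.359  0.028] med [ 0.671 -0.363  0.024]
blu [296, 182, 4, 4, 9] zmax 0.136 top [0.604 0.135 0.132] med [0.604 0.135 0.127]
blu [290, 184, 3, 4, 9] zmax 0.14 top [0.592 0.159 0.133] med [0.593 0.159 0.126]
blu [352, 229, 13, 14, 50] zmax 0.136 top [ 0.43  -0.091  0.132] med [ 0.437 -0.09   0.099]
blu [349, 242, 10, 9, 33] zmax 0.044 top [ 0.409 -0.075  0.037] med [ 0.415 -0.076  0.014]
blu [356, 242, 8, 10, 31] zmax 0.041 top [ 0.414 -0.113  0.037] med [ 0.416 -0.109  0.005]
pur [185, 206, 13, 7, 37] zmax 0.138 top [0.477 0.511 0.132] med [0.475 0.509 0.12 ]
pur [187, 213, 20, 15, 175] zmax 0.083 top [0.458 0.504 0.04 ] med [0.474 0.507 0.022]
```

View pics/crop0.png

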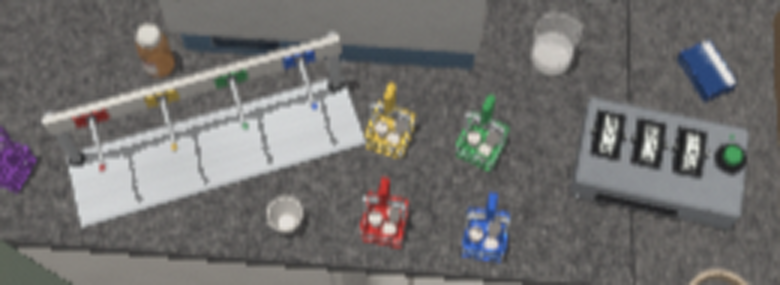

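```bash
cat >> h.py <<'E'
def plan(p,yaw):
    """rows numbers to reach tool-down pose at TCP p with given yaw, from the present pose"""
    s=robot.sense(); A=R.from_euler('xyz',s['tool_rot']); B=R.from_euler('xyz',[np.pi,0,yaw])
    print('dp',np.round(1000*A.inv().apply(np.array(p)-s['position']),1).tolist(),'dr',np.round((A.inv()*B).as_rotvec(),3).tolist())
E
python3 -m handwheel '[{"claw":1,"dp":[-337,-256,-170],"dr":[0,0,-0.26]},{"claw":1,"dp":[-337,-256,-170],"dr":[0,0,-0.26]},{"claw":1,"dp":[-337,-256,-170],"dr":[0,0,-0.26]},{"claw":1,"dp":[-337,-256,-170],"dr":[0,0,-0.26]},{"claw":1,"dp":[-337,-256,-170],"dr":[0,0,-0.26]},{"claw":1,"dp":[-337,-256,-170],"dr":[0,0,-0.26]},{"claw":1,"dp":[-337,-256,-170],"dr":[0,0,-0.26]},{"claw":1,"dp":[-337,-256,-170],"dr":[0,0,-0.26]},{"claw":1,"dp":[-337,-256,-170],"dr":[0,0,-0.26]},{"claw":1,"dp":[-337,-256,-170],"dr":[0,0,-0.26]},{"claw":1,"dp":[-337,-256,-170],"dr":[0,0,-0.26]},{"claw":1,"dp":[-337,-256,-170],"dr":[0,0,-0.26]}]'
python3 - <<'E'
from h import *
s=robot.sense(); print(s['joint_pos'],np.abs(s['joint_vel']).max()); plan([0.42,-0.03,0.40],np.pi)
E
```

```text
time: 1.35
position: [0.4198, 0.2708, 0.4008]
tool_rot: [-3.141, -0.001, -3.14]
ft_force: [0.1, -0.3, -0.4]
grip_width: 0.0855
gripper_force: 0.0
[-0.75826151  0.17183994  0.07930557  1.67411299 -0.01449931  1.2969334
  0.89583772] 0.014899385561308605
dp [0.1, -300.8, 0.8] dr [-0.0, -0.001, 0.001]
```

```bash
python3 -c "
from h import *
shot('wrist','wr.png')"
python3 -m handwheel '[{"claw":1,"dp":[0,-300,0],"dr":[0,0,0]},{"claw":1,"dp":[0,-300,0],"dr":[0,0,0]},{"claw":1,"dp":[0,-300,0],"dr":[0,0,0]},{"claw":1,"dp":[0,-300,0],"dr":[0,0,0]},{"claw":1,"dp":[0,-300,0],"dr":[0,0,0]},{"claw":1,"dp":[0,-300,0],"dr":[0,0,0]},{"claw":1,"dp":[0,-300,0],"dr":[0,0,0]},{"claw":1,"dp":[0,-300,0],"dr":[0,0,0]}]'
python3 - <<'E'
from h import *
shot('wrist','wb.png')
a=cv2.imread('pics/wr.png');b=cv2.imread('pics/wb.png')
cv2.imwrite('pics/wrb.png',cv2.resize(np.vstack([a,b]),(480,600),interpolation=cv2.INTER_AREA))
E
```

```text
time: 2.2
position: [0.4204, -0.0295, 0.401]
tool_rot: [3.142, -0.0, -3.141]
ft_force: [0.2, 1.1, 0.0]
grip_width: 0.0855
gripper_force: 0.0
```

View pics/wrb.png

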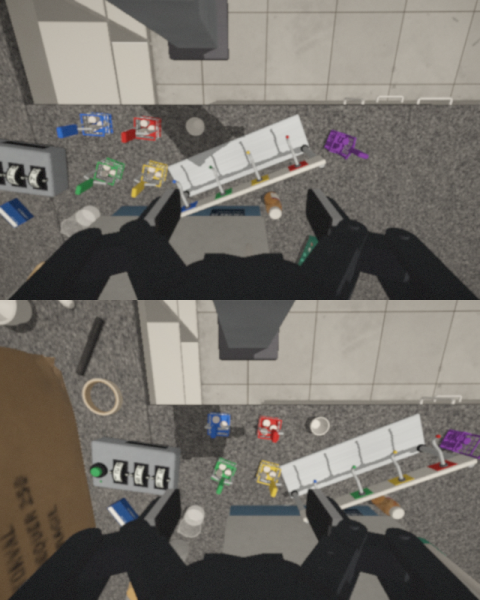

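Both wrist views (base at the top) show the rack at upper picture (245,160) and the timer at lower picture (135,468). The four baskets are at lower (218,425), (269,428), (223,474) and (268,475), with tabs leaning away from the image centre by perspective.

```bash
cat >> h.py <<'E'
COL=dict(red=(-8,8),yel=(17,33),grn=(45,85),blu=(100,125),pur=(128,155))
def load(fn):
    z=np.load('pics/'+fn); return z['im'],cloud(z['d'],dict(K=z['K'],dist_coeffs=z['D'],T=z['T']))
def cmask(im,n,s=100,v=45):
    hsv=cv2.cvtColor(im,cv2.COLOR_BGR2HSV).astype(int); H=np.where(hsv[...,0]>170,hsv[...,0]-180,hsv[...,0]); lo,hi=COL[n]
    return (H>=lo)&(H<=hi)&(hsv[...,1]>s)&(hsv[...,2]>v)
def box(q):
    (c,wh,a)=cv2.minAreaRect(q[:,:2].astype(np.float32)); return np.round(c,4).tolist(),np.round(wh,3).tolist(),round(float(a),1)
def baskets(im,P,near):
    for n,(x,y) in near.items():
        m=cmask(im,n)&(np.hypot(P[...,0]-x,P[...,1]-y)<0.06); q=P[m]; z=q[:,2]
        t=q[(z>.122)&(z<.142)]; b=q[(z>-.005)&(z<.045)]; h=q[(z>.068)&(z<.092)]
        print(n,len(t),len(h),len(b))
        if len(t)>3: print('  tab med',np.median(t,0).round(4),box(t))
        if len(h)>3: print('  handle',h.mean(0).round(4),box(h))
        if len(b)>3: print('  base',box(b))
E
python3 - <<'E'
from h import *
im,P=load('wb.npz'); baskets(im,P,dict(red=(.435,.034),yel=(.55,.037),grn=(.55,-.08),blu=(.428,-.091)))
for f in('wr.npz','wb.npz'):
    im,P=load(f); print(f)
    for n in('red','yel','grn','blu'):
        m=cmask(im,n)&(P[...,1]>.1)&(P[...,1]<.42)&(P[...,2]>.09)&(P[...,2]<.15)
        k,l,st,ce=cv2.connectedComponentsWithStats(m.astype(np.uint8))
        for i in range(1,k):
            if st[i,4]>5: print(n,st[i,4],np.median(P[l==i],0).round(4),ce[i].round(0))
    # rail
    w=(P[...,2]>.13)&(P[...,2]<.146)&(P[...,1]>.08)&(P[...,1]<.48)&(im.min(2)>130); print('railtop',w.sum(),box(P[w]) if w.sum()>5 else '')
    w=(P[...,2]>.045)&(P[...,2]<.06)&(P[...,1]<-.18)&(P[...,1]>-.45)&(P[...,0]<.65)&(P[...,0]>.4);print('case',w.sum(),box(P[w]) if w.sum()>5 else '',np.median(P[w],0))
    w=cmask(im,'grn')&(P[...,1]<-.3)&(P[...,2]>.07);print('btn',w.sum(),np.median(P[w],0) if w.sum() else '')
E
```

```text
red 106 1 410
  tab med [0.4382 0.0333 0.1315] ([0.4386, 0.0343], [0.01, 0.021], 83.9)
  base ([0.4468, 0.0374], [0.06, 0.066], 81.9)
yel 95 2 320
  tab med [0.5571 0.0365 0.1313] ([0.5594, 0.0368], [0.01, 0.022], 74.1)
  base ([0.5697, 0.04], [0.064, 0.068], 74.2)
grn 80 1 123
  tab med [ 0.5502 -0.0791  0.1318] ([0.5527, -0.0797], [0.009, 0.021], 68.2)
  base ([0.5538, -0.081], [0.049, 0.052], 66.7)
blu 101 0 327
  tab med [ 0.429  -0.088   0.1317] ([0.4293, -0.0883], [0.009, 0.021], 85.0)
  base ([0.4345, -0.0889], [0.063, 0.056], 4.1)
wr.npz
red 9 [0.4379 0.3594 0.1278] [383. 182.]
red 131 [0.5016 0.3818 0.1274] [396. 221.]
yel 8 [0.4707 0.2803 0.1277] [330. 203.]
yel 127 [0.532  0.3072 0.1268] [346. 240.]
grn 37 [0.5608 0.2387 0.1249] [304. 255.]
grn 27 [0.5697 0.2166 0.1274] [291. 261.]
blu 9 [0.5352 0.1246 0.1283] [232. 242.]
blu 52 [0.5932 0.1601 0.1255] [257. 273.]
blu 32 [0.6024 0.1382 0.1262] [244. 278.]
railtop 1332 ([0.5448, 0.2858], [0.021, 0.324], 21.4)
case 3495 ([0.5432, -0.2634], [0.13, 0.12], 81.4) [ 0.52855614 -0.25357566  0.05511915]
btn 0 
wb.npz
red 25 [0.4378 0.3581 0.1273] [584. 181.]
red 212 [0.5022 0.38   0.1266] [589. 221.]
yel 15 [0.4713 0.2799 0.127 ] [526. 203.]
yel 203 [0.5342 0.3025 0.127 ] [534. 240.]
grn 52 [0.5597 0.239  0.1268] [489. 255.]
grn 69 [0.5691 0.2171 0.1246] [475. 260.]
railtop 1249 ([0.5251, 0.2573], [0.085, 0.361], 22.3)
case 5448 ([0.5225, -0.3379], [0.294, 0.153], 69.8) [ 0.51571114 -0.30435088  0.05522976]
btn 128 [ 0.53406062 -0.37572806  0.07565202]
```

```bash
python3 -m handwheel '[{"claw":0.6,"dp":[-18,63,200],"dr":[0,0,0.106]},{"claw":0.6,"dp":[-18,63,200],"dr":[0,0,0.106]},{"claw":0.6,"dp":[-18,63,200],"dr":[0,0,0.106]},{"claw":0.6,"dp":[-18,63,200],"dr":[0,0,0.106]},{"claw":0.6,"dp":[-18,63,200],"dr":[0,0,0.106]},{"claw":0.6,"dp":[-18,63,200],"dr":[0,0,0.106]},{"claw":0.6,"dp":[-18,63,200],"dr":[0,0,0.106]}]'
python3 - <<'E'
from h import *
plan([.4384,.0338,.096],np.pi-.106)
im,d,c=shot('side','s1.png'); baskets(im,cloud(d,c),dict(red=(.435,.034),yel=(.55,.037),grn=(.55,-.08),blu=(.428,-.091)))
E
```

```text
time: 2.95
position: [0.4392, 0.0331, 0.2029]
tool_rot: [3.141, 0.001, 3.036]
ft_force: [0.5, -0.7, -0.3]
grip_width: 0.051
gripper_force: 0.0
dp [1.0, 0.6, 106.9] dr [0.0, 0.001, 0.001]
red 0 0 0
yel 0 0 0
grn 18 0 19
  tab med [ 0.5501 -0.0814  0.1314] ([0.5519, -0.0815], [0.008, 0.022], 69.8)
  base ([0.5564, -0.0849], [0.034, 0.054], 80.4)
blu 20 1 57
  tab med [ 0.4287 -0.0906  0.1301] ([0.4292, -0.0898], [0.01, 0.018], 74.5)
  base ([0.4403, -0.0993], [0.07, 0.034], 1.6)
```

```bash
python3 -m handwheel '[{"claw":0.6,"dp":[1,0,50],"dr":[0,0,0]},{"claw":0.6,"dp":[1,0,90],"dr":[0,0,0]},{"claw":0.6,"dp":[1,0,106],"dr":[0,0,0]},{"claw":0.6,"dp":[1,0,106],"dr":[0,0,0]},{"claw":0,"dp":[1,0,106],"dr":[0,0,0]},{"claw":0,"dp":[1,0,106],"dr":[0,0,0]},{"claw":0,"dp":[1,0,106],"dr":[0,0,0]},{"claw":0,"dp":[1,0,106],"dr":[0,0,0]},{"claw":0,"dp":[1,0,106],"dr":[0,0,0]},{"claw":0,"dp":[1,0,106],"dr":[0,0,0]}]'
python3 -m handwheel '[{"claw":0,"dp":[0,0,-30],"dr":[0,0,0]},{"claw":0,"dp":[0,0,-80],"dr":[0,0,0]},{"claw":0,"dp":[0,0,-130],"dr":[0,0,0]},{"claw":0,"dp":[0,0,-180],"dr":[0,0,0]},{"claw":0,"dp":[0,0,-200],"dr":[0,0,0]},{"claw":0,"dp":[0,0,-200],"dr":[0,0,0]}]'
python3 - <<'E'
from h import *
plan([.4054,.3455,.295],np.pi+.388)
E
```

```text
time: 4.0
position: [0.4385, 0.0333, 0.0968]
tool_rot: [3.14, 0.002, 3.035]
ft_force: [-2.5, -0.4, 19.4]
grip_width: 0.0091
gripper_force: 59.1
time: 4.6
position: [0.4387, 0.0334, 0.2988]
tool_rot: [3.139, 0.006, 3.036]
ft_force: [-0.2, -0.0, -2.4]
grip_width: 0.0094
gripper_force: 59.2
dp [66.0, 306.9, 4.3] dr [0.001, 0.006, -0.494]
```

```bash
python3 -m handwheel '[{"claw":0,"dp":[10,45,0],"dr":[0,0,-0.08]},{"claw":0,"dp":[66,307,4],"dr":[0,0,-0.494]},{"claw":0,"dp":[66,307,4],"dr":[0,0,-0.494]},{"claw":0,"dp":[66,307,4],"dr":[0,0,-0.494]},{"claw":0,"dp":[66,307,4],"dr":[0,0,-0.494]},{"claw":0,"dp":[66,307,4],"dr":[0,0,-0.494]},{"claw":0,"dp":[66,307,4],"dr":[0,0,-0.494]},{"claw":0,"dp":[66,307,4],"dr":[0,0,-0.494]},{"claw":0,"dp":[66,307,4],"dr":[0,0,-0.494]},{"claw":0,"dp":[66,307,4],"dr":[0,0,-0.494]}]'
python3 -m handwheel '[{"claw":0,"dp":[0,0,40],"dr":[0,0,0]},{"claw":0,"dp":[0,0,80],"dr":[0,0,0]},{"claw":0,"dp":[0,0,120],"dr":[0,0,0]},{"claw":0,"dp":[0,0,145],"dr":[0,0,0]},{"claw":0,"dp":[0,0,145],"dr":[0,0,0]},{"claw":0,"dp":[0,0,145],"dr":[0,0,0]}]'
python3 - <<'E'
from h import *
im,d,c=shot('side','s2.png'); shot('wrist','w2.png'); P=cloud(d,c); m=cmask(im,'red')&(P[...,1]>.3)&(P[...,1]<.42)
k,l,st,ce=cv2.connectedComponentsWithStats(m.astype(np.uint8))
for i in range(1,k):
    if st[i,4]>5: print(st[i,4],np.median(P[l==i],0).round(4),ce[i].round(0))
a=im[165:265,180:380]; b=cv2.imread('pics/w2.png')
cv2.imwrite('pics/v2.png',np.vstack([cv2.resize(a,None,fx=3,fy=3,interpolation=cv2.INTER_CUBIC),cv2.resize(b[100:,:],(600,281))]))
plan([.4517,.3644,.150],np.pi+.388)
E
```

```text
time: 5.6
position: [0.4047, 0.3439, 0.2912]
tool_rot: [-3.141, -0.0, -2.755]
ft_force: [0.4, 0.2, -1.5]
grip_width: 0.0094
gripper_force: 59.3
time: 6.2
position: [0.4049, 0.3448, 0.1472]
tool_rot: [-3.141, 0.0, -2.755]
ft_force: [0.1, -0.9, -0.8]
grip_width: 0.0093
gripper_force: 59.2
dp [-50.2, -0.2, -1.9] dr [0.001, 0.002, -0.001]
```

View pics/v2.png

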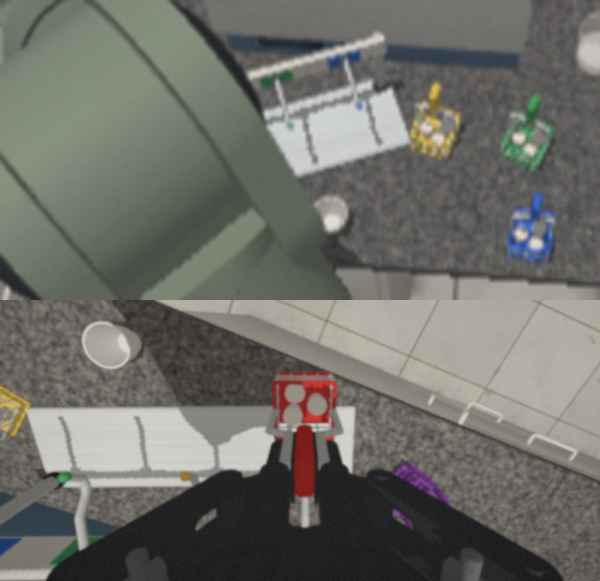

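The arm blocks the side view. The wrist view shows the red basket upright in the fingers at (305,410), square to the base plate.

```bash
python3 -m handwheel '[{"claw":0,"dp":[-15,0,-2],"dr":[0,0,0]},{"claw":0,"dp":[-30,0,-2],"dr":[0,0,0]},{"claw":0,"dp":[-40,0,-2],"dr":[0,0,0]},{"claw":0,"dp":[-50,0,-2],"dr":[0,0,0]},{"claw":0,"dp":[-50,0,-2],"dr":[0,0,0]}]'
python3 -m handwheel '[{"claw":0,"dp":[0,0,8],"dr":[0,0,0]},{"claw":0,"dp":[0,0,16],"dr":[0,0,0]},{"claw":0,"dp":[0,0,20],"dr":[0,0,0]},{"claw":0,"dp":[0,0,23],"dr":[0,0,0]},{"claw":0,"dp":[0,0,23],"dr":[0,0,0]},{"claw":0,"dp":[0,0,23],"dr":[0,0,0]}]'
```

```text
time: 6.8
position: [0.4516, 0.3646, 0.1487]
tool_rot: [3.141, 0.001, -2.754]
ft_force: [0.5, 0.0, -2.4]
grip_width: 0.0092
gripper_force: 59.3
time: 7.4
position: [0.4531, 0.3657, 0.1269]
tool_rot: [3.14, 0.007, -2.754]
ft_force: [9.9, 2.7, 20.2]
grip_width: 0.0093
gripper_force: 62.6
```

```bash
python3 -m handwheel '[{"claw":0,"dp":[-2,0,-1],"dr":[0,0,0]},{"claw":0,"dp":[-2,0,-1],"dr":[0,0,0]},{"claw":0.4,"dp":[-2,0,-1],"dr":[0,0,0]},{"claw":0.4,"dp":[-2,0,-1],"dr":[0,0,0]},{"claw":0.4,"dp":[-2,0,-1],"dr":[0,0,0]},{"claw":0.4,"dp":[-2,0,-1],"dr":[0,0,0]},{"claw":0.4,"dp":[-2,0,-30],"dr":[0,0,0]},{"claw":0.4,"dp":[-2,0,-80],"dr":[0,0,0]},{"claw":0.4,"dp":[-2,0,-130],"dr":[0,0,0]},{"claw":0.4,"dp":[-2,0,-180],"dr":[0,0,0]},{"claw":0.4,"dp":[-2,0,-200],"dr":[0,0,0]},{"claw":0.4,"dp":[-2,0,-200],"dr":[0,0,0]}]'
python3 - <<'E'
from h import *
im,d,c=shot('wrist','w3.png'); P=cloud(d,c)
m=cmask(im,'red')&(P[...,1]>.3)&(P[...,1]<.45); q=P[m]; print(box(q[(q[:,2]>.15)]),q[:,2].max(),np.median(q[q[:,2]>.15],0))
plan([.558,.0367,.22],np.pi-.278)
E
```

```text
time: 8.6
position: [0.4532, 0.3657, 0.3284]
tool_rot: [3.14, 0.005, -2.754]
ft_force: [-0.1, 0.1, -0.6]
grip_width: 0.0342
gripper_force: 0.0
([0.4531, 0.367], [0.019, 0.009], 22.5) 0.1655264531075964 [0.45148626 0.3662295  0.16337357]
dp [27.1, -344.1, 105.8] dr [0.001, 0.001, 0.666]
```

View pics/w3.png

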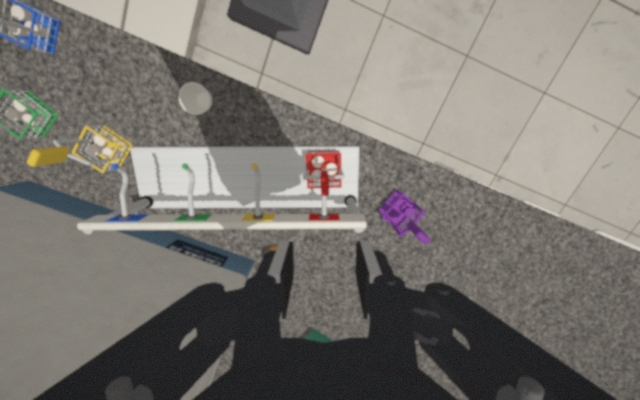

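Red hangs in its hook at (325,165), with the tab upright. Next is yellow.

```bash
python3 -m handwheel '[{"claw":0.6,"dp":[27,-344,106],"dr":[0,0,0.666]},{"claw":0.6,"dp":[27,-344,106],"dr":[0,0,0.666]},{"claw":0.6,"dp":[27,-344,106],"dr":[0,0,0.666]},{"claw":0.6,"dp":[27,-344,106],"dr":[0,0,0.666]},{"claw":0.6,"dp":[27,-344,106],"dr":[0,0,0.666]},{"claw":0.6,"dp":[27,-344,106],"dr":[0,0,0.666]},{"claw":0.6,"dp":[27,-344,106],"dr":[0,0,0.666]},{"claw":0.6,"dp":[27,-344,106],"dr":[0,0,0.666]},{"claw":0.6,"dp":[27,-344,106],"dr":[0,0,0.666]},{"claw":0.6,"dp":[27,-344,106],"dr":[0,0,0.666]}]'
python3 - <<'E'
from h import *
im,d,c=shot('wrist','w4.png'); baskets(im,cloud(d,c),dict(yel=(.56,.037)))
im,P=load('w3.npz'); baskets(im,P,dict(yel=(.558,.037),grn=(.55,-.08)))
plan([.558,.0367,.098],np.pi-.278)
E
```

```text
time: 9.65
position: [0.5571, 0.0371, 0.2185]
tool_rot: [-3.141, -0.001, 2.864]
ft_force: [-0.4, -0.6, 0.6]
grip_width: 0.051
gripper_force: 0.0
yel 283 0 912
  tab med [0.5582 0.0374 0.1318] ([0.5592, 0.0368], [0.009, 0.021], 74.3)
  base ([0.576, 0.032], [0.058, 0.084], 74.6)
yel 257 8 614
  tab med [0.5587 0.0397 0.1306] ([0.5595, 0.038], [0.01, 0.021], 79.7)
  handle [0.5562 0.0409 0.091 ] ([0.5584, 0.0412], [0.018, 0.005], 8.0)
  base ([0.5689, 0.0228], [0.077, 0.076], 74.8)
grn 0 0 317
  base ([0.5647, -0.0841], [0.051, 0.074], 68.2)
dp [-1.1, -0.8, 120.8] dr [-0.0, -0.001, 0.002]
```

```bash
python3 -m handwheel '[{"claw":0.6,"dp":[-2,0,50],"dr":[0,0,0]},{"claw":0.6,"dp":[-2,0,95],"dr":[0,0,0]},{"claw":0.6,"dp":[-2,0,120],"dr":[0,0,0]},{"claw":0.6,"dp":[-2,0,120],"dr":[0,0,0]},{"claw":0,"dp":[-2,0,120],"dr":[0,0,0]},{"claw":0,"dp":[-2,0,120],"dr":[0,0,0]},{"claw":0,"dp":[-2,0,120],"dr":[0,0,0]},{"claw":0,"dp":[-2,0,120],"dr":[0,0,0]},{"claw":0,"dp":[-2,0,120],"dr":[0,0,0]}]'
python3 -m handwheel '[{"claw":0,"dp":[0,0,-30],"dr":[0,0,0]},{"claw":0,"dp":[0,0,-80],"dr":[0,0,0]},{"claw":0,"dp":[0,0,-130],"dr":[0,0,0]},{"claw":0,"dp":[0,0,-180],"dr":[0,0,0]},{"claw":0,"dp":[0,0,-200],"dr":[0,0,0]},{"claw":0,"dp":[0,0,-200],"dr":[0,0,0]}]'
python3 -m handwheel '[{"claw":0,"dp":[32,35,0],"dr":[0,0,-0.08]},{"claw":0,"dp":[178,190,0],"dr":[0,0,-0.666]},{"claw":0,"dp":[178,190,0],"dr":[0,0,-0.666]},{"claw":0,"dp":[178,190,0],"dr":[0,0,-0.666]},{"claw":0,"dp":[178,190,0],"dr":[0,0,-0.666]},{"claw":0,"dp":[178,190,0],"dr":[0,0,-0.666]},{"claw":0,"dp":[178,190,0],"dr":[0,0,-0.666]},{"claw":0,"dp":[178,190,0],"dr":[0,0,-0.666]},{"claw":0,"dp":[178,190,0],"dr":[0,0,-0.666]}]'
python3 - <<'E'
from h import *
plan([.4394,.2691,.152],np.pi+.388)
E
```

```text
time: 10.6
position: [0.5604, 0.0359, 0.1009]
tool_rot: [3.141, 0.002, 2.864]
ft_force: [-1.5, -1.7, 10.2]
grip_width: 0.009
gripper_force: 59.1
time: 11.2
position: [0.5608, 0.036, 0.3034]
tool_rot: [3.138, 0.006, 2.864]
ft_force: [0.7, -0.2, -1.6]
grip_width: 0.0089
gripper_force: 58.9
time: 12.1
position: [0.4411, 0.2661, 0.2991]
tool_rot: [-3.141, -0.0, -2.756]
ft_force: [-0.2, 0.2, -0.5]
grip_width: 0.009
gripper_force: 59.0
dp [0.4, 3.5, 147.1] dr [-0.001, -0.0, -0.002]
```

```bash
python3 -m handwheel '[{"claw":0,"dp":[0,3,40],"dr":[0,0,0]},{"claw":0,"dp":[0,3,80],"dr":[0,0,0]},{"claw":0,"dp":[0,3,120],"dr":[0,0,0]},{"claw":0,"dp":[0,3,145],"dr":[0,0,0]},{"claw":0,"dp":[0,3,145],"dr":[0,0,0]},{"claw":0,"dp":[0,3,145],"dr":[0,0,0]},{"claw":0,"dp":[-15,3,145],"dr":[0,0,0]},{"claw":0,"dp":[-30,3,145],"dr":[0,0,0]},{"claw":0,"dp":[-40,3,145],"dr":[0,0,0]},{"claw":0,"dp":[-50,3,145],"dr":[0,0,0]},{"claw":0,"dp":[-51,3,145],"dr":[0,0,0]}]'
python3 -m handwheel '[{"claw":0,"dp":[0,0,8],"dr":[0,0,0]},{"claw":0,"dp":[0,0,16],"dr":[0,0,0]},{"claw":0,"dp":[0,0,20],"dr":[0,0,0]},{"claw":0,"dp":[0,0,23],"dr":[0,0,0]},{"claw":0,"dp":[0,0,23],"dr":[0,0,0]}]'
```

```text
time: 13.2
position: [0.4877, 0.2898, 0.1549]
tool_rot: [3.141, 0.001, -2.754]
ft_force: [-0.6, -0.4, -1.5]
grip_width: 0.0093
gripper_force: 58.9
time: 13.7
position: [0.4865, 0.2896, 0.1318]
tool_rot: [3.141, 0.0, -2.753]
ft_force: [-4.2, -2.7, 16.3]
grip_width: 0.009
gripper_force: 61.6
```

```bash
python3 -m handwheel '[{"claw":0,"dp":[1,0,-1],"dr":[0,0,0]},{"claw":0,"dp":[1,0,-1],"dr":[0,0,0]},{"claw":0.4,"dp":[1,0,-1],"dr":[0,0,0]},{"claw":0.4,"dp":[1,0,-1],"dr":[0,0,0]},{"claw":0.4,"dp":[1,0,-1],"dr":[0,0,0]},{"claw":0.4,"dp":[1,0,-1],"dr":[0,0,0]},{"claw":0.4,"dp":[1,0,-30],"dr":[0,0,0]},{"claw":0.4,"dp":[1,0,-80],"dr":[0,0,0]},{"claw":0.4,"dp":[1,0,-130],"dr":[0,0,0]},{"claw":0.4,"dp":[1,0,-180],"dr":[0,0,0]},{"claw":0.4,"dp":[1,0,-200],"dr":[0,0,0]},{"claw":0.4,"dp":[1,0,-200],"dr":[0,0,0]}]'
python3 -c "
from h import *
im,d,c=shot('wrist','w5.png'); P=cloud(d,c)
m=cmask(im,'yel')&(P[...,1]>.2)&(P[...,1]<.4); q=P[m]; print(box(q[(q[:,2]>.15)]),q[:,2].max())
m=cmask(im,'red')&(P[...,1]>.3)&(P[...,1]<.45); q=P[m]; print(box(q[(q[:,2]>.15)]),q[:,2].max())
"
python3 -m handwheel '[{"claw":0.6,"dp":[80,-366,110],"dr":[0,0,0.768]},{"claw":0.6,"dp":[80,-366,110],"dr":[0,0,0.768]},{"claw":0.6,"dp":[80,-366,110],"dr":[0,0,0.768]},{"claw":0.6,"dp":[80,-366,110],"dr":[0,0,0.768]},{"claw":0.6,"dp":[80,-366,110],"dr":[0,0,0.768]},{"claw":0.6,"dp":[80,-366,110],"dr":[0,0,0.768]},{"claw":0.6,"dp":[80,-366,110],"dr":[0,0,0.768]},{"claw":0.6,"dp":[80,-366,110],"dr":[0,0,0.768]},{"claw":0.6,"dp":[80,-366,110],"dr":[0,0,0.768]},{"claw":0.6,"dp":[80,-366,110],"dr":[0,0,0.768]}]'
python3 - <<'E'
from h import *
im,d,c=shot('wrist','w6.png'); baskets(im,cloud(d,c),dict(grn=(.5515,-.08),blu=(.429,-.089)))
plan([.5515,-.0795,.100],np.pi-.38)
E
```

```text
time: 14.9
position: [0.4865, 0.2896, 0.3344]
tool_rot: [3.14, 0.005, -2.754]
ft_force: [0.2, -0.0, 0.2]
grip_width: 0.0341
gripper_force: 0.0
([0.485, 0.2912], [0.02, 0.01], 16.7) 0.16587357291695876
([0.4544, 0.3657], [0.021, 0.008], 23.0) 0.16586892228041994
time: 15.95
position: [0.5493, -0.0807, 0.2197]
tool_rot: [-3.14, -0.002, 2.76]
ft_force: [0.2, 0.4, 0.3]
grip_width: 0.0511
gripper_force: 0.0
grn 254 0 529
  tab med [ 0.552  -0.0794  0.1318] ([0.5532, -0.0797], [0.009, 0.021], 68.0)
  base ([0.5598, -0.0831], [0.05, 0.062], 66.5)
blu 440 2 1068
  tab med [ 0.431  -0.088   0.1316] ([0.4308, -0.0889], [0.01, 0.021], 86.4)
  base ([0.4224, -0.0924], [0.059, 0.066], 86.1)
dp [-2.0, 0.9, 120.2] dr [-0.001, -0.002, 0.0]
```

```bash
python3 -m handwheel '[{"claw":0.6,"dp":[-3,1,50],"dr":[0,0,0]},{"claw":0.6,"dp":[-3,1,95],"dr":[0,0,0]},{"claw":0.6,"dp":[-3,1,120],"dr":[0,0,0]},{"claw":0.6,"dp":[-3,1,120],"dr":[0,0,0]},{"claw":0,"dp":[-3,1,120],"dr":[0,0,0]},{"claw":0,"dp":[-3,1,120],"dr":[0,0,0]},{"claw":0,"dp":[-3,1,120],"dr":[0,0,0]},{"claw":0,"dp":[-3,1,120],"dr":[0,0,0]},{"claw":0,"dp":[-3,1,120],"dr":[0,0,0]}]'
python3 -m handwheel '[{"claw":0,"dp":[0,0,-30],"dr":[0,0,0]},{"claw":0,"dp":[0,0,-80],"dr":[0,0,0]},{"claw":0,"dp":[0,0,-130],"dr":[0,0,0]},{"claw":0,"dp":[0,0,-180],"dr":[0,0,0]},{"claw":0,"dp":[0,0,-200],"dr":[0,0,0]},{"claw":0,"dp":[0,0,-200],"dr":[0,0,0]}]'
python3 -m handwheel '[{"claw":0,"dp":[28,36,0],"dr":[0,0,-0.1]},{"claw":0,"dp":[176,224,0],"dr":[0,0,-0.768]},{"claw":0,"dp":[176,224,0],"dr":[0,0,-0.768]},{"claw":0,"dp":[176,224,0],"dr":[0,0,-0.768]},{"claw":0,"dp":[176,224,0],"dr":[0,0,-0.768]},{"claw":0,"dp":[176,224,0],"dr":[0,0,-0.768]},{"claw":0,"dp":[176,224,0],"dr":[0,0,-0.768]},{"claw":0,"dp":[176,224,0],"dr":[0,0,-0.768]},{"claw":0,"dp":[176,224,0],"dr":[0,0,-0.768]},{"claw":0,"dp":[176,224,0],"dr":[0,0,-0.768]}]'
python3 - <<'E'
from h import *
plan([.4722,.1931,.154],np.pi+.388)
E
```

```text
time: 16.9
position: [0.5541, -0.0801, 0.1027]
tool_rot: [3.141, 0.002, 2.762]
ft_force: [-0.8, -0.1, 9.9]
grip_width: 0.009
gripper_force: 63.8
time: 17.5
position: [0.5544, -0.0803, 0.3051]
tool_rot: [3.139, 0.005, 2.762]
ft_force: [-1.0, -0.7, -1.6]
grip_width: 0.0089
gripper_force: 62.2
time: 18.5
position: [0.4732, 0.1921, 0.3011]
tool_rot: [-3.141, -0.0, -2.756]
ft_force: [0.1, 0.5, -1.1]
grip_width: 0.0088
gripper_force: 62.0
dp [0.5, 1.3, 147.1] dr [-0.0, -0.0, -0.002]
```

```bash
python3 -m handwheel '[{"claw":0,"dp":[0,2,40],"dr":[0,0,0]},{"claw":0,"dp":[0,2,80],"dr":[0,0,0]},{"claw":0,"dp":[0,2,120],"dr":[0,0,0]},{"claw":0,"dp":[0,2,145],"dr":[0,0,0]},{"claw":0,"dp":[0,2,145],"dr":[0,0,0]},{"claw":0,"dp":[0,2,145],"dr":[0,0,0]},{"claw":0,"dp":[-15,2,145],"dr":[0,0,0]},{"claw":0,"dp":[-30,2,145],"dr":[0,0,0]},{"claw":0,"dp":[-40,2,145],"dr":[0,0,0]},{"claw":0,"dp":[-50,2,145],"dr":[0,0,0]},{"claw":0,"dp":[-50,2,145],"dr":[0,0,0]}]'
python3 -m handwheel '[{"claw":0,"dp":[0,0,8],"dr":[0,0,0]},{"claw":0,"dp":[0,0,16],"dr":[0,0,0]},{"claw":0,"dp":[0,0,20],"dr":[0,0,0]},{"claw":0,"dp":[0,0,23],"dr":[0,0,0]},{"claw":0,"dp":[0,0,23],"dr":[0,0,0]}]'
```

```text
time: 19.6
position: [0.5195, 0.2143, 0.1569]
tool_rot: [3.142, 0.001, -2.754]
ft_force: [-0.2, 0.0, -1.7]
grip_width: 0.0088
gripper_force: 62.1
time: 20.1
position: [0.5181, 0.214, 0.1343]
tool_rot: [3.141, -0.0, -2.754]
ft_force: [-10.1, -3.1, 29.4]
grip_width: 0.0091
gripper_force: 66.8
```

```bash
python3 -m handwheel '[{"claw":0,"dp":[1,0,-2],"dr":[0,0,0]},{"claw":0,"dp":[1,0,-2],"dr":[0,0,0]},{"claw":0.4,"dp":[1,0,-2],"dr":[0,0,0]},{"claw":0.4,"dp":[1,0,-2],"dr":[0,0,0]},{"claw":0.4,"dp":[1,0,-2],"dr":[0,0,0]},{"claw":0.4,"dp":[1,0,-2],"dr":[0,0,0]},{"claw":0.4,"dp":[1,0,-30],"dr":[0,0,0]},{"claw":0.4,"dp":[1,0,-80],"dr":[0,0,0]},{"claw":0.4,"dp":[1,0,-130],"dr":[0,0,0]},{"claw":0.4,"dp":[1,0,-180],"dr":[0,0,0]},{"claw":0.4,"dp":[1,0,-200],"dr":[0,0,0]},{"claw":0.4,"dp":[1,0,-200],"dr":[0,0,0]}]'
python3 -c "
from h import *
im,d,c=shot('wrist','w7.png'); P=cloud(d,c)
for n,y in dict(grn=.213,yel=.29,red=.366).items():
    m=cmask(im,n)&(abs(P[...,1]-y)<.05); q=P[m]; print(n,box(q[(q[:,2]>.15)]),q[:,2].max())
"
python3 -m handwheel '[{"claw":0.6,"dp":[196,-246,110],"dr":[0,0,0.463]},{"claw":0.6,"dp":[196,-246,110],"dr":[0,0,0.463]},{"claw":0.6,"dp":[196,-246,110],"dr":[0,0,0.463]},{"claw":0.6,"dp":[196,-246,110],"dr":[0,0,0.463]},{"claw":0.6,"dp":[196,-246,110],"dr":[0,0,0.463]},{"claw":0.6,"dp":[196,-246,110],"dr":[0,0,0.463]},{"claw":0.6,"dp":[196,-246,110],"dr":[0,0,0.463]},{"claw":0.6,"dp":[196,-246,110],"dr":[0,0,0.463]},{"claw":0.6,"dp":[196,-246,110],"dr":[0,0,0.463]}]'
python3 - <<'E'
from h import *
im,d,c=shot('wrist','w8.png'); baskets(im,cloud(d,c),dict(blu=(.429,-.089)))
plan([.4303,-.0885,.100],np.pi-.075)
E
```

```text
time: 21.3
position: [0.5185, 0.214, 0.3365]
tool_rot: [3.141, 0.005, -2.754]
ft_force: [-0.4, -0.8, 0.4]
grip_width: 0.0341
gripper_force: 0.0
grn ([0.508, 0.218], [0.015, 0.031], 75.7) 0.42501840081812614
yel ([0.4858, 0.2903], [0.021, 0.009], 23.4) 0.16522289178059563
red ([0.4547, 0.3662], [0.021, 0.01], 23.2) 0.1655279628548048
time: 22.25
position: [0.4285, -0.0886, 0.2224]
tool_rot: [-3.141, -0.002, 3.065]
ft_force: [0.7, 0.5, -0.0]
grip_width: 0.0515
gripper_force: 0.0
blu 260 0 702
  tab med [ 0.4277 -0.0887  0.1319] ([0.4292, -0.089], [0.009, 0.021], 85.7)
  base ([0.4361, -0.0894], [0.051, 0.063], 85.6)
dp [-1.5, -0.5, 122.8] dr [-0.0, -0.001, 0.0]
```

```bash
python3 -m handwheel '[{"claw":0.6,"dp":[-1,0,50],"dr":[0,0,0]},{"claw":0.6,"dp":[-1,0,95],"dr":[0,0,0]},{"claw":0.6,"dp":[-1,0,121],"dr":[0,0,0]},{"claw":0.6,"dp":[-1,0,121],"dr":[0,0,0]},{"claw":0,"dp":[-1,0,121],"dr":[0,0,0]},{"claw":0,"dp":[-1,0,121],"dr":[0,0,0]},{"claw":0,"dp":[-1,0,121],"dr":[0,0,0]},{"claw":0,"dp":[-1,0,121],"dr":[0,0,0]},{"claw":0,"dp":[-1,0,121],"dr":[0,0,0]}]'
python3 -m handwheel '[{"claw":0,"dp":[0,0,-30],"dr":[0,0,0]},{"claw":0,"dp":[0,0,-80],"dr":[0,0,0]},{"claw":0,"dp":[0,0,-130],"dr":[0,0,0]},{"claw":0,"dp":[0,0,-180],"dr":[0,0,0]},{"claw":0,"dp":[0,0,-200],"dr":[0,0,0]},{"claw":0,"dp":[0,0,-200],"dr":[0,0,0]}]'
python3 -m handwheel '[{"claw":0,"dp":[-10,36,0],"dr":[0,0,-0.08]},{"claw":0,"dp":[-59,211,0],"dr":[0,0,-0.464]},{"claw":0,"dp":[-59,211,0],"dr":[0,0,-0.464]},{"claw":0,"dp":[-59,211,0],"dr":[0,0,-0.464]},{"claw":0,"dp":[-59,211,0],"dr":[0,0,-0.464]},{"claw":0,"dp":[-59,211,0],"dr":[0,0,-0.464]},{"claw":0,"dp":[-59,211,0],"dr":[0,0,-0.464]},{"claw":0,"dp":[-59,211,0],"dr":[0,0,-0.464]}]'
python3 - <<'E'
from h import *
plan([.5047,.1176,.154],np.pi+.388)
im,d,c=shot('wrist','w9.png'); P=cloud(d,c)
for n,y in dict(grn=.213,yel=.29,red=.366).items():
    m=cmask(im,n)&(abs(P[...,1]-y)<.05)&(P[...,2]>.15)&(P[...,2]<.18); q=P[m]; print(n,box(q) if len(q)>3 else len(q))
E
```

```text
time: 23.2
position: [0.4311, -0.0884, 0.1035]
tool_rot: [3.141, 0.003, 3.067]
ft_force: [-0.5, 0.2, 11.3]
grip_width: 0.0088
gripper_force: 64.5
time: 23.8
position: [0.4313, -0.0884, 0.3057]
tool_rot: [3.14, 0.006, 3.067]
ft_force: [0.1, 0.1, -1.8]
grip_width: 0.0088
gripper_force: 62.6
time: 24.6
position: [0.5045, 0.1166, 0.3021]
tool_rot: [-3.141, -0.001, -2.754]
ft_force: [0.1, -0.0, -0.5]
grip_width: 0.0089
gripper_force: 62.5
dp [-0.7, 0.9, 148.0] dr [-0.0, -0.001, -0.0]
grn ([0.5152, 0.2169], [0.021, 0.01], 21.5)
yel ([0.4857, 0.29], [0.021, 0.01], 23.0)
red ([0.4539, 0.3661], [0.021, 0.011], 26.1)
```

View pics/w9.png

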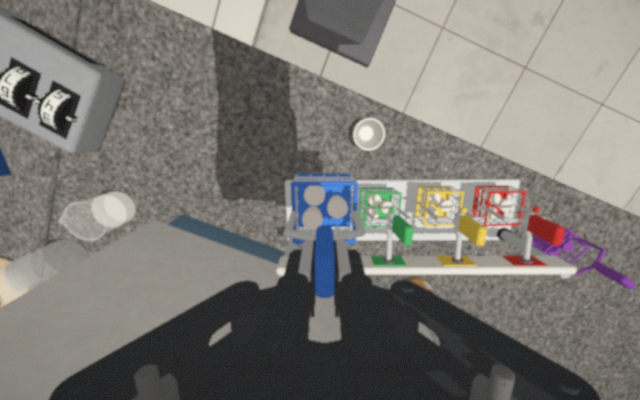

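Green, yellow and red hang at (380,205), (440,205) and (497,200), and blue is in the fingers at (325,205).

```bash
python3 -m handwheel '[{"claw":0,"dp":[0,0,40],"dr":[0,0,0]},{"claw":0,"dp":[0,0,80],"dr":[0,0,0]},{"claw":0,"dp":[0,0,120],"dr":[0,0,0]},{"claw":0,"dp":[0,0,145],"dr":[0,0,0]},{"claw":0,"dp":[0,0,145],"dr":[0,0,0]},{"claw":0,"dp":[0,0,145],"dr":[0,0,0]},{"claw":0,"dp":[-15,0,145],"dr":[0,0,0]},{"claw":0,"dp":[-30,0,145],"dr":[0,0,0]},{"claw":0,"dp":[-40,0,145],"dr":[0,0,0]},{"claw":0,"dp":[-50,0,145],"dr":[0,0,0]},{"claw":0,"dp":[-50,0,145],"dr":[0,0,0]}]'
python3 -m handwheel '[{"claw":0,"dp":[0,0,8],"dr":[0,0,0]},{"claw":0,"dp":[0,0,16],"dr":[0,0,0]},{"claw":0,"dp":[0,0,20],"dr":[0,0,0]},{"claw":0,"dp":[0,0,23],"dr":[0,0,0]},{"claw":0,"dp":[0,0,23],"dr":[0,0,0]}]'
```

```text
time: 25.75
position: [0.5521, 0.137, 0.1579]
tool_rot: [-3.142, 0.001, -2.752]
ft_force: [-0.5, -0.1, -0.6]
grip_width: 0.0088
gripper_force: 62.5
time: 26.25
position: [0.5513, 0.1359, 0.1351]
tool_rot: [-3.141, 0.001, -2.753]
ft_force: [-3.1, -6.2, 18.3]
grip_width: 0.0086
gripper_force: 65.6
```

```bash
python3 -m handwheel '[{"claw":0,"dp":[1,0,-1],"dr":[0,0,0]},{"claw":0,"dp":[1,0,-1],"dr":[0,0,0]},{"claw":0.4,"dp":[1,0,-1],"dr":[0,0,0]},{"claw":0.4,"dp":[1,0,-1],"dr":[0,0,0]},{"claw":0.4,"dp":[1,0,-1],"dr":[0,0,0]},{"claw":0.4,"dp":[1,0,-1],"dr":[0,0,0]},{"claw":0.4,"dp":[1,0,-30],"dr":[0,0,0]},{"claw":0.4,"dp":[1,0,-80],"dr":[0,0,0]},{"claw":0.4,"dp":[1,0,-130],"dr":[0,0,0]},{"claw":0.4,"dp":[1,0,-180],"dr":[0,0,0]},{"claw":0.4,"dp":[1,0,-200],"dr":[0,0,0]},{"claw":0.4,"dp":[1,0,-200],"dr":[0,0,0]}]'
python3 -m handwheel '[{"claw":0,"dp":[283,-345,-24],"dr":[0,0,0.388]},{"claw":0,"dp":[283,-345,-24],"dr":[0,0,0.388]},{"claw":0,"dp":[283,-345,-24],"dr":[0,0,0.388]},{"claw":0,"dp":[283,-345,-24],"dr":[0,0,0.388]},{"claw":0,"dp":[283,-345,-24],"dr":[0,0,0.388]},{"claw":0,"dp":[283,-345,-24],"dr":[0,0,0.388]},{"claw":0,"dp":[283,-345,-24],"dr":[0,0,0.388]},{"claw":0,"dp":[283,-345,-24],"dr":[0,0,0.388]},{"claw":0,"dp":[283,-345,-24],"dr":[0,0,0.388]},{"claw":0,"dp":[283,-345,-24],"dr":[0,0,0.388]},{"claw":0,"dp":[283,-345,-24],"dr":[0,0,0.388]}]'
python3 - <<'E'
from h import *
im,d,c=shot('wrist','t1.png'); P=cloud(d,c)
w=(abs(P[...,2]-.055)<.004)&(P[...,1]<-.18)&(P[...,1]>-.43)&(P[...,0]<.63)&(P[...,0]>.43); print('case',w.sum(),box(P[w]))
w=cmask(im,'grn')&(P[...,1]<-.3)&(P[...,2]>.07);print('btn',w.sum(),np.median(P[w],0),box(P[w]))
print(robot.sense()['joint_pos'].round(2))
im2,d,c=shot('side','s3.png'); cv2.imwrite('pics/s3c.png',np.vstack([cv2.resize(im,(640,400)),cv2.resize(im2[165:240,200:360],None,fx=4,fy=4)[:200]]) if 0 else im)
P=cloud(d,c)
for n,y in dict(blu=.136,grn=.213,yel=.29,red=.366).items():
    m=cmask(im2,n)&(abs(P[...,1]-y)<.05)&(P[...,2]>.15)&(P[...,2]<.18); q=P[m]; print(n,box(q) if len(q)>3 else len(q))
E
```

```text
time: 27.45
position: [0.5511, 0.1365, 0.3374]
tool_rot: [-3.142, 0.005, -2.752]
ft_force: [0.7, -0.1, -0.8]
grip_width: 0.0343
gripper_force: 0.0
time: 28.55
position: [0.4186, -0.2909, 0.3574]
tool_rot: [3.141, -0.001, 3.141]
ft_force: [-0.1, 0.9, -0.0]
grip_width: 0.0003
gripper_force: 0.0
case 4864 ([0.5368, -0.2996], [0.199, 0.119], 81.3)
btn 139 [ 0.53410477 -0.37761847  0.0758512 ] ([0.535, -0.3777], [0.021, 0.02], 32.8)
[ 0.08  0.24  0.5   1.74 -0.12  1.2   2.19]
blu ([0.5452, 0.1393], [0.022, 0.009], 20.7)
grn ([0.5264, 0.1922], [0.019, 0.012], 24.3)
yel ([0.4862, 0.2833], [0.019, 0.009], 25.1)
red ([0.4523, 0.3665], [0.021, 0.01], 21.7)
```

View pics/t1.png

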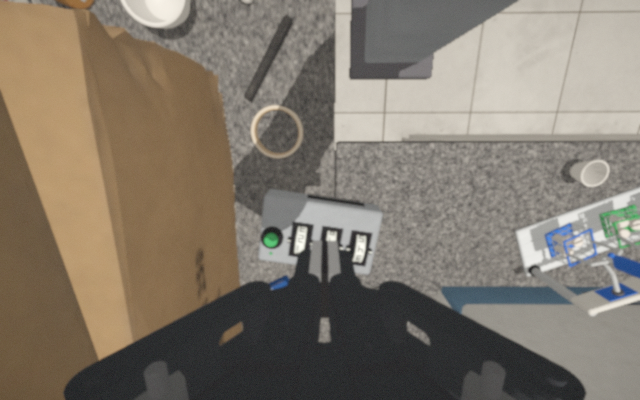

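Timer: button (271,238); wheels at (300,238), (331,240) and (361,247), part-hidden by the fingers. A tall box stands at x<235 px. I'll check the rack in the side image, because green looks shifted.

Run:
```python
from h import *
im=cv2.imread('pics/s3.png'); a=cv2.resize(im[165:255,195:345],None,fx=4,fy=4,interpolation=cv2.INTER_CUBIC)
t=cv2.imread('pics/t1.png'); b=cv2.resize(cv2.flip(t[180:285,240:400],-1),(600,394),interpolation=cv2.INTER_CUBIC)[:240]
b=cv2.rotate(cv2.resize(t[185:285,250:400],(600,400),interpolation=cv2.INTER_CUBIC),cv2.ROTATE_180)[150:390]
cv2.imwrite('pics/c3.png',np.vstack([a,b]))
_,P=load('t1.npz'); m=(P[...,2]>.09)&(P[...,1]<-.36)&(P[...,2]<.5); q=P[m]; 
for lo in np.arange(.35,.75,.05):
    k=q[(abs(q[:,0]-lo)<.025)]; print(lo.round(2),len(k),k[:,1].max().round(3) if len(k) else '',k[:,2].max().round(2) if len(k) else '')
```

```text
0.35 14020 -0.44 0.33
0.4 13648 -0.441 0.34
0.45 13561 -0.442 0.37
0.5 12662 -0.446 0.37
0.55 3709 -0.449 0.36
0.6 444 -0.453 0.2
0.65 0  
0.7 80 -0.457 0.13
```

View pics/c3.png

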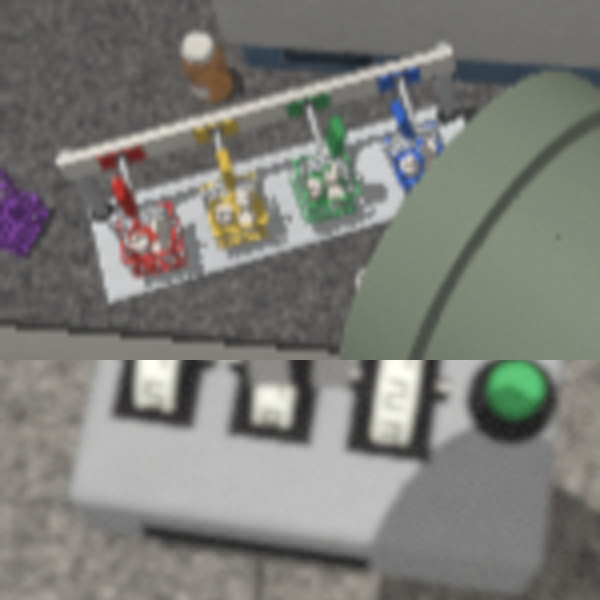

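Red, yellow and blue hang on their hooks. The green tab at (337,135) sits right of its hook wire at (313,130), so it needs another look. Next I'll read the wheels from beyond the timer.

```bash
python3 -m handwheel '[{"claw":0,"dp":[-181,1,50],"dr":[0,0,0.152]},{"claw":0,"dp":[-181,1,50],"dr":[0,0,0.152]},{"claw":0,"dp":[-181,1,50],"dr":[0,0,0.152]},{"claw":0,"dp":[-181,1,50],"dr":[0,0,0.152]},{"claw":0,"dp":[-181,1,80],"dr":[0,0,0.152]},{"claw":0,"dp":[-181,1,80],"dr":[0,0,0.152]},{"claw":0,"dp":[-181,1,80],"dr":[0,0,0.152]},{"claw":0,"dp":[-181,1,80],"dr":[0,0,0.152]}]'
cat >> h.py <<'E'
CO=np.array([.5368,-.2996]); CY=-.152
def tocase(q): c,s=np.cos(CY),np.sin(CY); d=q[...,:2]-CO; return np.stack([d[...,0]*c+d[...,1]*s,-d[...,0]*s+d[...,1]*c],-1)
def fromcase(x,y): c,s=np.cos(CY),np.sin(CY); return CO+[x*c-y*s,x*s+y*c]
def timerview(fn,z=.066,s=4):
    """orthographic top view of the case, sampled on the plane z; left=case +y, up=case +x"""
    im,d,c=shot('wrist','raw_'+fn); xs=np.arange(.05,-.05,-.001/s); ys=np.arange(.1,-.1,-.001/s)
    X,Y=np.meshgrid(xs,ys,indexing='ij'); W=CO+np.stack([X*np.cos(CY)-Y*np.sin(CY),X*np.sin(CY)+Y*np.cos(CY)],-1)
    P=np.concatenate([W,np.full(X.shape+(1,),z)],-1).reshape(-1,3); T=np.linalg.inv(np.array(c['T']))
    uv,_=cv2.projectPoints(P,cv2.Rodrigues(T[:3,:3])[0],T[:3,3],np.array(c['K']),np.array(c['dist_coeffs']))
    uv=uv.reshape(X.shape+(2,)).astype(np.float32); o=cv2.remap(im,uv[...,0],uv[...,1],cv2.INTER_CUBIC); cv2.imwrite('pics/'+fn,o); return im,cloud(d,c)
E
python3 - <<'E'
from h import *
im,P=timerview('tv1.png')
q=tocase(P); m=(P[...,2]>.067)&(P[...,2]<.08)&(abs(q[...,0])<.06)&(q[...,1]>-.055)&(q[...,1]<.1)
for y in(.07,.02,-.03):
    k=m&(abs(q[...,1]-y)<.02); print(k.sum(),q[k].mean(0).round(4),np.percentile(P[k][:,2],98),q[k].min(0),q[k].max(0))
E
```

```text
time: 29.45
position: [0.6002, -0.2891, 0.2801]
tool_rot: [-3.141, 0.002, 2.991]
ft_force: [0.6, -0.2, 0.8]
grip_width: 0.0
gripper_force: 0.0
514 [0.0107 0.0694] 0.07315882523216755 [-0.00690126  0.05767706] [0.02884709 0.08152765]
517 [0.0112 0.0198] 0.073190638886513 [-0.00682902  0.00799567] [0.02893527 0.03149715]
509 [ 0.0104 -0.0298] 0.07297889575661715 [-0.00673759 -0.04212765] [ 0.02777355 -0.01819254]
```

View pics/tv1.png

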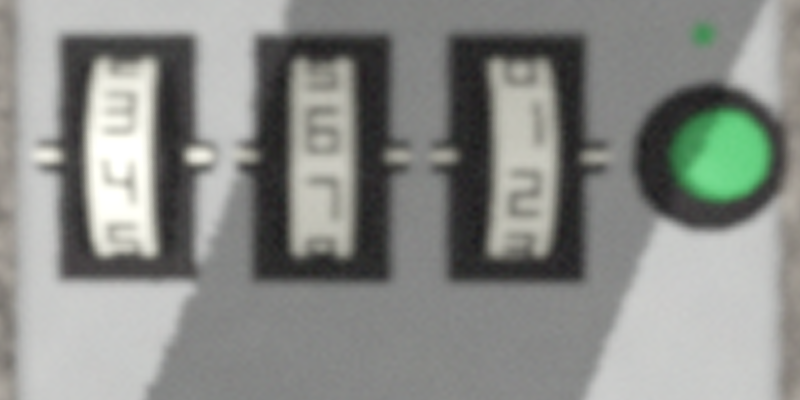

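Numerals increase downward. Hundreds has 3 at row 117 and 4 at row 183, so it reads about 3.6. Tens has 6 at row 130 and 7 at row 197, about 6.42. Units has 1 at row 124 and 2 at row 196, about 1.47. The index line is near row 158. The drags needed along case x are -46, -78 and +62 mm.

```bash
python3 -m handwheel '[{"claw":0,"dp":[40,49.5,50],"dr":[0,0,0]},{"claw":0,"dp":[40,49.5,100],"dr":[0,0,0]},{"claw":0,"dp":[40,49.5,150],"dr":[0,0,0]},{"claw":0,"dp":[40,49.5,185],"dr":[0,0,0]},{"claw":0,"dp":[40,49.5,195],"dr":[0,0,0]},{"claw":0,"dp":[40,49.5,195],"dr":[0,0,0]},{"claw":0,"dp":[40,49.5,195],"dr":[0,0,0]}]'
python3 - <<'E'
from h import *
s=robot.sense(); print(tocase(s['position'])); plan([*fromcase(.0215,.0695),.068],np.pi+CY)
E
```

```text
time: 30.2
position: [0.5688, -0.2348, 0.085]
tool_rot: [-3.141, 0.002, 2.99]
ft_force: [0.8, 0.1, 1.4]
grip_width: 0.0
gripper_force: 0.0
[0.02181029 0.06892715]
dp [0.3, 0.6, 17.0] dr [-0.0, 0.002, 0.001]
```

```bash
python3 -m handwheel '[{"claw":0,"dp":[0,0.5,10],"dr":[0,0,0]},{"claw":0,"dp":[0,0.5,15],"dr":[0,0,0]},{"claw":0,"dp":[0,0.5,17],"dr":[0,0,0]},{"claw":0,"dp":[0,0.5,17],"dr":[0,0,0]}]'
python3 -m handwheel '[{"claw":0,"dp":[5,0,0],"dr":[0,0,0]},{"claw":0,"dp":[10,0,0],"dr":[0,0,0]},{"claw":0,"dp":[15,0,0],"dr":[0,0,0]},{"claw":0,"dp":[20,0,0],"dr":[0,0,0]},{"claw":0,"dp":[23,0,0],"dr":[0,0,0]},{"claw":0,"dp":[23,0,0],"dr":[0,0,0]},{"claw":0,"dp":[23,0,0],"dr":[0,0,0]}]'
python3 -m handwheel '[{"claw":0,"dp":[0,0,-17],"dr":[0,0,0]},{"claw":0,"dp":[0,0,-17],"dr":[0,0,0]},{"claw":0,"dp":[-23,0,-17],"dr":[0,0,0]},{"claw":0,"dp":[-23,0,-17],"dr":[0,0,0]}]'
python3 - <<'E'
from h import *
s=robot.sense(); print(tocase(s['position']),s['position'][2])
im,P=timerview('tv2.png'); v=cv2.imread('pics/tv2.png'); print(v[:, 70:170].mean())
E
```

```text
time: 30.6
position: [0.5686, -0.2339, 0.0666]
tool_rot: [-3.141, 0.001, 2.991]
ft_force: [1.6, -0.6, 5.0]
grip_width: 0.0003
gripper_force: 2.5
time: 31.3
position: [0.5452, -0.2302, 0.0664]
tool_rot: [3.141, -0.001, 2.991]
ft_force: [-2.2, 0.2, 5.4]
grip_width: 0.0
gripper_force: 2.6
time: 31.7
position: [0.5702, -0.2335, 0.0829]
tool_rot: [-3.142, 0.001, 2.992]
ft_force: [-0.1, -0.9, -0.3]
grip_width: -0.0001
gripper_force: 0.0
[0.02300983 0.07043844] 0.0828543298551338
114.01943333333334
```

```bash
python3 -m handwheel '[{"claw":0,"dp":[0,-0.5,10],"dr":[0,0,0]},{"claw":0,"dp":[0,-0.5,14],"dr":[0,0,0]},{"claw":0,"dp":[0,-0.5,15.5],"dr":[0,0,0]},{"claw":0,"dp":[0,-0.5,15.5],"dr":[0,0,0]}]'
python3 -m handwheel '[{"claw":0,"dp":[5,0,0],"dr":[0,0,0]},{"claw":0,"dp":[10,0,0],"dr":[0,0,0]},{"claw":0,"dp":[15,0,0],"dr":[0,0,0]},{"claw":0,"dp":[20,0,0],"dr":[0,0,0]},{"claw":0,"dp":[22,0,0],"dr":[0,0,0]},{"claw":0,"dp":[22,0,0],"dr":[0,0,0]},{"claw":0,"dp":[22,0,0],"dr":[0,0,0]}]'
python3 -m handwheel '[{"claw":0,"dp":[0,0,-16],"dr":[0,0,0]},{"claw":0,"dp":[-15,-50,-16],"dr":[0,0,0]},{"claw":0,"dp":[-36,-50,-16],"dr":[0,0,0]},{"claw":0,"dp":[-36,-50,-16],"dr":[0,0,0]},{"claw":0,"dp":[-36,-50,-16],"dr":[0,0,0]}]'
python3 - <<'E'
from h import *
plan([*fromcase(.036,.0195),.083],np.pi+CY)
E
```

```text
time: 32.15
position: [0.5677, -0.2343, 0.0675]
tool_rot: [3.142, -0.001, 2.99]
ft_force: [0.0, 0.4, 5.6]
grip_width: -0.0
gripper_force: 2.2
time: 32.85
position: [0.546, -0.2309, 0.0677]
tool_rot: [3.142, -0.001, 2.991]
ft_force: [-2.1, -0.3, 4.3]
grip_width: -0.0001
gripper_force: 2.3
time: 33.35
position: [0.5743, -0.2856, 0.0842]
tool_rot: [3.142, -0.0, 2.991]
ft_force: [-0.2, -0.1, -0.1]
grip_width: 0.0001
gripper_force: 0.0
dp [-1.0, -0.0, 1.2] dr [0.0, -0.0, 0.001]
```

```bash
python3 -m handwheel '[{"claw":0,"dp":[12,0,0],"dr":[0,0,0]},{"claw":0,"dp":[12,0,12],"dr":[0,0,0]},{"claw":0,"dp":[12,0,16.5],"dr":[0,0,0]},{"claw":0,"dp":[12,0,16.5],"dr":[0,0,0]},{"claw":0,"dp":[18,0,16.5],"dr":[0,0,0]},{"claw":0,"dp":[24,0,16.5],"dr":[0,0,0]},{"claw":0,"dp":[30,0,16.5],"dr":[0,0,0]},{"claw":0,"dp":[36,0,16.5],"dr":[0,0,0]},{"claw":0,"dp":[38,0,16.5],"dr":[0,0,0]},{"claw":0,"dp":[38,0,16.5],"dr":[0,0,0]},{"claw":0,"dp":[38,0,0],"dr":[0,0,0]},{"claw":0,"dp":[38,0,0],"dr":[0,0,0]}]'
python3 -m handwheel '[{"claw":0,"dp":[-26,0,0],"dr":[0,0,0]},{"claw":0,"dp":[-26,0,12],"dr":[0,0,0]},{"claw":0,"dp":[-26,0,16.5],"dr":[0,0,0]},{"claw":0,"dp":[-26,0,16.5],"dr":[0,0,0]},{"claw":0,"dp":[-20,0,16.5],"dr":[0,0,0]},{"claw":0,"dp":[-14,0,16.5],"dr":[0,0,0]},{"claw":0,"dp":[-8,0,16.5],"dr":[0,0,0]},{"claw":0,"dp":[-2,0,16.5],"dr":[0,0,0]},{"claw":0,"dp":[0,0,16.5],"dr":[0,0,0]},{"claw":0,"dp":[0,0,16.5],"dr":[0,0,0]},{"claw":0,"dp":[0,0,0],"dr":[0,0,0]},{"claw":0,"dp":[0,0,0],"dr":[0,0,0]}]'
python3 -m handwheel '[{"claw":0,"dp":[-26,0,0],"dr":[0,0,0]},{"claw":0,"dp":[-26,0,12],"dr":[0,0,0]},{"claw":0,"dp":[-26,0,16.5],"dr":[0,0,0]},{"claw":0,"dp":[-26,0,16.5],"dr":[0,0,0]},{"claw":0,"dp":[-20,0,16.5],"dr":[0,0,0]},{"claw":0,"dp":[-14,0,16.5],"dr":[0,0,0]},{"claw":0,"dp":[-8,0,16.5],"dr":[0,0,0]},{"claw":0,"dp":[-2,0,16.5],"dr":[0,0,0]},{"claw":0,"dp":[0,0,16.5],"dr":[0,0,0]},{"claw":0,"dp":[0,0,16.5],"dr":[0,0,0]},{"claw":0,"dp":[0,0,0],"dr":[0,0,0]},{"claw":0,"dp":[0,0,0],"dr":[0,0,0]}]'
python3 - <<'E'
from h import *
s=robot.sense();print(tocase(s['position']),s['position']); plan([*fromcase(-.001,-.030),.083],np.pi+CY)
E
```

```text
time: 34.55
position: [0.5373, -0.2805, 0.085]
tool_rot: [-3.141, 0.001, 2.991]
ft_force: [0.4, -0.2, -0.0]
grip_width: 0.0
gripper_force: 0.0
time: 35.75
position: [0.5373, -0.2809, 0.085]
tool_rot: [-3.14, 0.002, 2.99]
ft_force: [-0.4, 0.5, -0.2]
grip_width: 0.0003
gripper_force: 0.0
time: 36.95
position: [0.5373, -0.2807, 0.085]
tool_rot: [-3.141, 0.001, 2.99]
ft_force: [0.3, -0.7, -0.4]
grip_width: 0.0003
gripper_force: 0.0
[-0.00236165  0.01877008] [ 0.53730766 -0.28068874  0.08496852]
dp [-1.3, -48.8, 2.0] dr [-0.001, 0.001, 0.001]
```

```bash
python3 -m handwheel '[{"claw":0,"dp":[-2,-49,0],"dr":[0,0,0]},{"claw":0,"dp":[-2,-49,0],"dr":[0,0,0]},{"claw":0,"dp":[-2,-49,12],"dr":[0,0,0]},{"claw":0,"dp":[-2,-49,17],"dr":[0,0,0]},{"claw":0,"dp":[-2,-49,17],"dr":[0,0,0]},{"claw":0,"dp":[-8,-49,17],"dr":[0,0,0]},{"claw":0,"dp":[-14,-49,17],"dr":[0,0,0]},{"claw":0,"dp":[-20,-49,17],"dr":[0,0,0]},{"claw":0,"dp":[-22.5,-49,17],"dr":[0,0,0]},{"claw":0,"dp":[-22.5,-49,17],"dr":[0,0,0]},{"claw":0,"dp":[-22.5,-49,17],"dr":[0,0,0]},{"claw":0,"dp":[-22.5,-49,0],"dr":[0,0,0]}]'
python3 -m handwheel '[{"claw":0,"dp":[0,0,0],"dr":[0,0,0]},{"claw":0,"dp":[20.5,0,0],"dr":[0,0,0]},{"claw":0,"dp":[20.5,0,12],"dr":[0,0,0]},{"claw":0,"dp":[20.5,0,17],"dr":[0,0,0]},{"claw":0,"dp":[20.5,0,17],"dr":[0,0,0]},{"claw":0,"dp":[14,0,17],"dr":[0,0,0]},{"claw":0,"dp":[7,0,17],"dr":[0,0,0]},{"claw":0,"dp":[1,0,17],"dr":[0,0,0]},{"claw":0,"dp":[0,0,17],"dr":[0,0,0]},{"claw":0,"dp":[0,0,17],"dr":[0,0,0]},{"claw":0,"dp":[0,0,17],"dr":[0,0,0]},{"claw":0,"dp":[0,0,0],"dr":[0,0,0]}]'
python3 -m handwheel '[{"claw":0,"dp":[0,0,0],"dr":[0,0,0]},{"claw":0,"dp":[20.5,0,0],"dr":[0,0,0]},{"claw":0,"dp":[20.5,0,12],"dr":[0,0,0]},{"claw":0,"dp":[20.5,0,17],"dr":[0,0,0]},{"claw":0,"dp":[20.5,0,17],"dr":[0,0,0]},{"claw":0,"dp":[14,0,17],"dr":[0,0,0]},{"claw":0,"dp":[7,0,17],"dr":[0,0,0]},{"claw":0,"dp":[1,0,17],"dr":[0,0,0]},{"claw":0,"dp":[0,0,17],"dr":[0,0,0]},{"claw":0,"dp":[0,0,17],"dr":[0,0,0]},{"claw":0,"dp":[0,0,17],"dr":[0,0,0]},{"claw":0,"dp":[0,0,0],"dr":[0,0,0]}]'
python3 - <<'E'
from h import *
s=robot.sense();print(tocase(s['position']),s['position']); plan([*fromcase(.0611,.020),.28],np.pi+CY)
E
```

```text
time: 38.15
position: [0.5511, -0.3303, 0.082]
tool_rot: [3.14, -0.003, 2.992]
ft_force: [-0.1, -0.2, 0.7]
grip_width: -0.0
gripper_force: 0.0
time: 39.35
position: [0.5505, -0.3311, 0.0825]
tool_rot: [3.14, -0.003, 2.991]
ft_force: [-0.5, -0.3, -0.2]
grip_width: 0.0003
gripper_force: 0.0
time: 40.55
position: [0.5505, -0.3309, 0.0825]
tool_rot: [3.14, -0.003, 2.991]
ft_force: [0.3, 1.3, 0.5]
grip_width: -0.0003
gripper_force: 0.0
[ 0.01832659 -0.02887044] [ 0.55054386 -0.3309125   0.08253436]
dp [-42.2, 49.1, -197.5] dr [0.001, -0.003, 0.001]
```

```bash
python3 -m handwheel '[{"claw":0,"dp":[0,0,-50],"dr":[0,0,0]},{"claw":0,"dp":[-42,49,-198],"dr":[0,0,0]},{"claw":0,"dp":[-42,49,-198],"dr":[0,0,0]},{"claw":0,"dp":[-42,49,-198],"dr":[0,0,0]},{"claw":0,"dp":[-42,49,-198],"dr":[0,0,0]},{"claw":0,"dp":[-42,49,-198],"dr":[0,0,0]},{"claw":0,"dp":[-42,49,-198],"dr":[0,0,0]}]'
python3 - <<'E'
from h import *
timerview('tv3.png'); v=cv2.imread('pics/tv3.png')
im,d,c=shot('side','s4.png'); a=cv2.resize(im[165:240,205:325],None,fx=5,fy=5,interpolation=cv2.INTER_CUBIC)
cv2.imwrite('pics/tvs.png',np.vstack([v[:300,:600],a[:300]]))
P=cloud(d,c)
for n,y in dict(blu=.136,grn=.213,yel=.29,red=.366).items():
    m=cmask(im,n)&(abs(P[...,1]-y)<.05)&(P[...,2]>.15)&(P[...,2]<.18); q=P[m]; print(n,box(q) if len(q)>3 else len(q),P[cmask(im,n)&(abs(P[...,1]-y)<.05)][:,2].max())
E
```

```text
time: 41.25
position: [0.5997, -0.2895, 0.2812]
tool_rot: [3.141, -0.001, 2.991]
ft_force: [-0.8, 0.0, -1.2]
grip_width: 0.0002
gripper_force: 0.0
blu ([0.5446, 0.1393], [0.024, 0.008], 28.0) 0.16777071734493187
grn ([0.5241, 0.1953], [0.022, 0.01], 30.4) 0.16764179639706023
yel ([0.4856, 0.2853], [0.02, 0.009], 22.0) 0.16784369873975624
red ([0.4536, 0.367], [0.02, 0.01], 34.4) 0.1668101024786084
```

View pics/tvs.png

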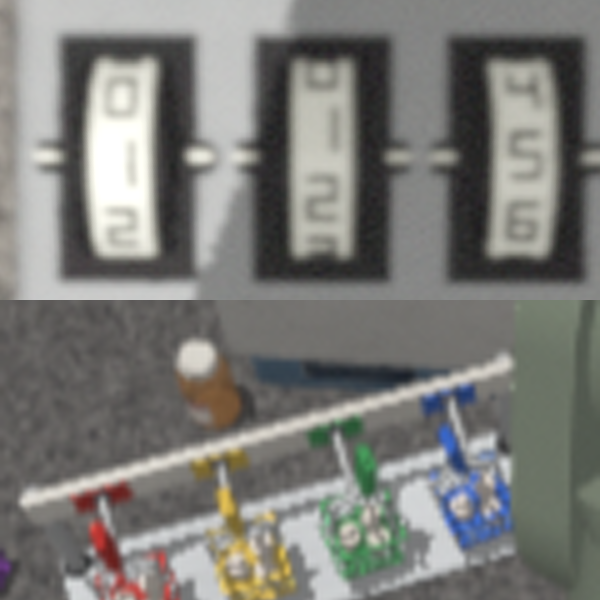

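Hundreds has 1 at row 160 and units has 5 at row 157, both good. Tens has 1 at row 128 and 2 at row 197, so it went 0.5 step too far and needs +9.3 mm. Green's tab at (365,465) is displaced towards blue, so I'll fix that afterwards.

```bash
python3 -m handwheel '[{"claw":0,"dp":[56,0,50],"dr":[0,0,0]},{"claw":0,"dp":[56,0,100],"dr":[0,0,0]},{"claw":0,"dp":[56,0,150],"dr":[0,0,0]},{"claw":0,"dp":[56,0,190],"dr":[0,0,0]},{"claw":0,"dp":[56,0,197],"dr":[0,0,0]},{"claw":0,"dp":[56,0,197],"dr":[0,0,0]}]'
python3 -m handwheel '[{"claw":0,"dp":[0,0,10],"dr":[0,0,0]},{"claw":0,"dp":[0,0,15.5],"dr":[0,0,0]},{"claw":0,"dp":[0,0,15.5],"dr":[0,0,0]},{"claw":0,"dp":[-4,0,15.5],"dr":[0,0,0]},{"claw":0,"dp":[-8,0,15.5],"dr":[0,0,0]},{"claw":0,"dp":[-9.2,0,15.5],"dr":[0,0,0]},{"claw":0,"dp":[-9.2,0,15.5],"dr":[0,0,0]},{"claw":0,"dp":[-9.2,0,15.5],"dr":[0,0,0]},{"claw":0,"dp":[-9.2,0,0],"dr":[0,0,0]},{"claw":0,"dp":[-9.2,0,0],"dr":[0,0,0]}]'
python3 -m handwheel '[{"claw":0,"dp":[0,0,-50],"dr":[0,0,0]},{"claw":0,"dp":[-47,0,-198],"dr":[0,0,0]},{"claw":0,"dp":[-47,0,-198],"dr":[0,0,0]},{"claw":0,"dp":[-47,0,-198],"dr":[0,0,0]},{"claw":0,"dp":[-47,0,-198],"dr":[0,0,0]},{"claw":0,"dp":[-47,0,-198],"dr":[0,0,0]}]'
python3 - <<'E'
from h import *
timerview('tv4.png'); v=cv2.imread('pics/tv4.png',0).astype(float); o=cv2.imread('pics/tv3.png',0).astype(float)
for n,c in(('H',(108,140)),('T',(305,340)),('U',(503,545))):
    p=v[60:256,c[0]:c[1]].mean(1); 
    print(n,[int(x) for x in p[::4]])
plan([.524,.196,.30],np.pi+.388)
E
```

```text
time: 41.95
position: [0.5438, -0.2812, 0.083]
tool_rot: [3.141, -0.004, 2.99]
ft_force: [-0.1, -0.0, 1.1]
grip_width: -0.0001
gripper_force: 0.0
time: 42.95
position: [0.5549, -0.2828, 0.0868]
tool_rot: [-3.141, 0.002, 2.991]
ft_force: [-0.0, -0.5, 0.3]
grip_width: 0.0002
gripper_force: 0.0
time: 43.55
position: [0.6013, -0.2896, 0.2842]
tool_rot: [-3.142, 0.002, 2.991]
ft_force: [-0.4, -0.0, -1.2]
grip_width: -0.0
gripper_force: 0.0
H [110, 153, 188, 206, 205, 193, 193, 208, 218, 223, 224, 220, 213, 205, 215, 238, 253, 254, 254, 254, 252, 247, 243, 242, 244, 245, 245, 244, 243, 243, 243, 246, 252, 254, 254, 254, 249, 225, 206, 212, 223, 216, 200, 203, 211, 202, 195, 204, 205]
T [78, 107, 136, 160, 175, 180, 179, 176, 174, 175, 175, 176, 176, 176, 179, 183, 187, 191, 191, 190, 181, 163, 155, 164, 175, 174, 159, 151, 162, 179, 180, 170, 158, 165, 183, 192, 191, 183, 162, 145, 149, 159, 150, 138, 142, 148, 145, 148, 152]
U [84, 126, 156, 167, 166, 160, 150, 143, 145, 158, 169, 176, 181, 185, 188, 189, 187, 176, 161, 155, 164, 173, 170, 160, 157, 167, 178, 180, 170, 163, 172, 189, 195, 196, 189, 171, 152, 153, 166, 167, 154, 145, 148, 150, 146, 154, 170, 175, 157]
dp [148.5, 468.4, -17.2] dr [0.001, -0.0, -0.539]
```

The bar profiles put 2 at row 168, 5 at row 156 and 1 at row 163, against the index at row 156. Hundreds and units are in tolerance. Tens gets a further 4 mm trim.

```bash
python3 -m handwheel '[{"claw":0,"dp":[54,0,50],"dr":[0,0,0]},{"claw":0,"dp":[54,0,100],"dr":[0,0,0]},{"claw":0,"dp":[54,0,150],"dr":[0,0,0]},{"claw":0,"dp":[54,0,190],"dr":[0,0,0]},{"claw":0,"dp":[54,0,200],"dr":[0,0,0]},{"claw":0,"dp":[54,0,208],"dr":[0,0,0]},{"claw":0,"dp":[54,0,216],"dr":[0,0,0]},{"claw":0,"dp":[54,0,216],"dr":[0,0,0]}]'
python3 -m handwheel '[{"claw":0,"dp":[-2,0,0],"dr":[0,0,0]},{"claw":0,"dp":[-4.3,0,0],"dr":[0,0,0]},{"claw":0,"dp":[-4.3,0,0],"dr":[0,0,0]},{"claw":0,"dp":[-4.3,0,0],"dr":[0,0,0]},{"claw":0,"dp":[-4.3,0,-15],"dr":[0,0,0]},{"claw":0,"dp":[-4.3,0,-50],"dr":[0,0,0]},{"claw":0,"dp":[-54,0,-216],"dr":[0,0,0]},{"claw":0,"dp":[-54,0,-216],"dr":[0,0,0]},{"claw":0,"dp":[-54,0,-216],"dr":[0,0,0]},{"claw":0,"dp":[-54,0,-216],"dr":[0,0,0]},{"claw":0,"dp":[-54,0,-216],"dr":[0,0,0]}]'
python3 - <<'E'
from h import *
timerview('tv5.png'); v=cv2.imread('pics/tv5.png',0).astype(float)
for n,c in(('H',(108,140)),('T',(305,340)),('U',(503,545))):
    p=v[60:256,c[0]:c[1]].mean(1); print(n,[int(x) for x in p[::4]])
plan([.524,.196,.30],np.pi+.388)
E
```

```text
time: 44.4
position: [0.5476, -0.2814, 0.0669]
tool_rot: [3.141, 0.0, 2.991]
ft_force: [-0.0, 2.9, 5.7]
grip_width: 0.0002
gripper_force: 2.5
time: 45.5
position: [0.602, -0.2909, 0.2872]
tool_rot: [-3.14, 0.005, 2.99]
ft_force: [-0.1, -0.3, -0.2]
grip_width: -0.0001
gripper_force: 0.0
H [113, 148, 185, 207, 206, 193, 191, 204, 218, 223, 222, 220, 211, 201, 208, 233, 250, 254, 254, 254, 252, 249, 246, 243, 243, 244, 245, 244, 243, 242, 243, 245, 250, 254, 254, 254, 248, 227, 207, 213, 222, 215, 203, 203, 209, 202, 197, 211, 212]
T [114, 143, 160, 169, 171, 171, 171, 173, 175, 179, 184, 187, 187, 181, 165, 150, 151, 163, 168, 159, 149, 153, 168, 175, 168, 159, 163, 182, 195, 201, 199, 185, 164, 150, 159, 168, 162, 146, 143, 158, 163, 151, 145, 159, 181, 187, 181, 171, 152]
U [92, 127, 153, 166, 165, 159, 152, 142, 143, 157, 171, 175, 180, 184, 188, 189, 186, 178, 161, 154, 163, 172, 171, 159, 155, 164, 177, 180, 172, 164, 172, 187, 196, 194, 189, 175, 159, 158, 167, 166, 151, 141, 146, 151, 148, 152, 168, 172, 156]
dp [149.3, 469.3, -16.1] dr [-0.002, 0.002, -0.539]
```

```bash
python3 -m handwheel '[{"claw":0,"dp":[51,1,50],"dr":[0,0,0]},{"claw":0,"dp":[51,1,100],"dr":[0,0,0]},{"claw":0,"dp":[51,1,150],"dr":[0,0,0]},{"claw":0,"dp":[51,1,190],"dr":[0,0,0]},{"claw":0,"dp":[51,1,207],"dr":[0,0,0]},{"claw":0,"dp":[51,1,207],"dr":[0,0,0]},{"claw":0,"dp":[51,1,207],"dr":[0,0,0]},{"claw":0,"dp":[51,1,207],"dr":[0,0,0]}]'
python3 -c "
from h import *
s=robot.sense();print(tocase(s['position']),s['position'][2])"
python3 -m handwheel '[{"claw":0,"dp":[0,0,4],"dr":[0,0,0]},{"claw":0,"dp":[0,0,8],"dr":[0,0,0]},{"claw":0,"dp":[0,0,11],"dr":[0,0,0]},{"claw":0,"dp":[0,0,11],"dr":[0,0,0]},{"claw":0,"dp":[0,0,11],"dr":[0,0,0]}]'
python3 -c "
from h import *
s=robot.sense();print(tocase(s['position']),s['position'][2])"
python3 -m handwheel '[{"claw":0,"dp":[2,0,0],"dr":[0,0,0]},{"claw":0,"dp":[3.7,0,0],"dr":[0,0,0]},{"claw":0,"dp":[3.7,0,0],"dr":[0,0,0]},{"claw":0,"dp":[3.7,0,0],"dr":[0,0,0]}]'
python3 -c "
from h import *
s=robot.sense();print(tocase(s['position']),s['position'][2])"
python3 -m handwheel '[{"claw":0,"dp":[0,0,-5],"dr":[0,0,0]},{"claw":0,"dp":[0,0,-15],"dr":[0,0,0]},{"claw":0,"dp":[0,0,-50],"dr":[0,0,0]},{"claw":0,"dp":[-54,0,-216],"dr":[0,0,0]},{"claw":0,"dp":[-54,0,-216],"dr":[0,0,0]},{"claw":0,"dp":[-54,0,-216],"dr":[0,0,0]},{"claw":0,"dp":[-54,0,-216],"dr":[0,0,0]},{"claw":0,"dp":[-54,0,-216],"dr":[0,0,0]}]'
python3 - <<'E'
from h import *
timerview('tv6.png'); v=cv2.imread('pics/tv6.png',0).astype(float)
for n,c in(('H',(108,140)),('T',(305,340)),('U',(503,545))):
    p=v[60:256,c[0]:c[1]].mean(1); print(n,[int(x) for x in p[::4]])
plan([.524,.196,.30],np.pi+.388)
E
```

```text
time: 46.35
position: [0.551, -0.2816, 0.0775]
tool_rot: [-3.141, 0.002, 2.991]
ft_force: [-0.4, -0.5, -0.7]
grip_width: 0.0003
gripper_force: 0.0
[0.01133943 0.01993169] 0.07745143545872353
time: 46.85
position: [0.5515, -0.2815, 0.0658]
tool_rot: [-3.141, 0.002, 2.991]
ft_force: [1.3, 1.5, 14.7]
grip_width: 0.0
gripper_force: 7.2
[0.01176633 0.02013367] 0.06579926175484128
time: 47.25
position: [0.5477, -0.2809, 0.0658]
tool_rot: [-3.141, 0.002, 2.991]
ft_force: [-0.0, 1.0, 14.8]
grip_width: 0.0001
gripper_force: 7.4
[0.0079134  0.02012833] 0.06577513121117268
time: 48.05
position: [0.6019, -0.2891, 0.2846]
tool_rot: [-3.14, 0.005, 2.991]
ft_force: [0.2, 0.5, -0.8]
grip_width: 0.0001
gripper_force: 0.0
H [110, 151, 186, 207, 209, 197, 194, 207, 217, 224, 227, 224, 216, 204, 210, 233, 251, 254, 254, 254, 251, 246, 242, 242, 243, 245, 245, 245, 244, 243, 245, 248, 253, 254, 254, 254, 251, 232, 213, 215, 224, 215, 196, 197, 209, 203, 197, 205, 208]
T [83, 124, 156, 170, 176, 176, 175, 175, 176, 176, 177, 178, 180, 184, 187, 190, 190, 184, 173, 155, 155, 167, 175, 169, 158, 157, 170, 182, 179, 167, 161, 175, 189, 195, 193, 182, 164, 148, 156, 165, 156, 142, 142, 154, 151, 145, 157, 174, 171]
U [86, 126, 155, 165, 165, 159, 150, 144, 145, 157, 168, 176, 180, 184, 188, 189, 186, 176, 160, 150, 159, 169, 169, 159, 154, 163, 176, 179, 170, 163, 172, 187, 195, 196, 189, 172, 155, 155, 166, 168, 155, 145, 148, 152, 147, 151, 167, 173, 156]
dp [148.5, 467.8, -18.3] dr [-0.001, 0.002, -0.539]
```

All three wheels are good now, with tens at row 158. Next, fix the green basket.

```bash
python3 -m handwheel '[{"claw":0.4,"dp":[148,468,-17],"dr":[0,0,-0.539]},{"claw":0.4,"dp":[148,468,-17],"dr":[0,0,-0.539]},{"claw":0.4,"dp":[148,468,-17],"dr":[0,0,-0.539]},{"claw":0.4,"dp":[148,468,-17],"dr":[0,0,-0.539]},{"claw":0.4,"dp":[148,468,-17],"dr":[0,0,-0.539]},{"claw":0.4,"dp":[148,468,-17],"dr":[0,0,-0.539]},{"claw":0.4,"dp":[148,468,-17],"dr":[0,0,-0.539]},{"claw":0.4,"dp":[148,468,-17],"dr":[0,0,-0.539]},{"claw":0.4,"dp":[148,468,-17],"dr":[0,0,-0.539]},{"claw":0.4,"dp":[148,468,-17],"dr":[0,0,-0.539]},{"claw":0.4,"dp":[148,468,-17],"dr":[0,0,-0.539]},{"claw":0.4,"dp":[148,468,-17],"dr":[0,0,-0.539]}]'
python3 - <<'E'
from h import *
im,d,c=shot('wrist','g1.png'); P=cloud(d,c)
for n,y in dict(blu=.136,grn=.205,yel=.29,red=.366).items():
    m=cmask(im,n)&(abs(P[...,1]-y)<.04); q=P[m]
    for a,b in((.155,.18),(.13,.155),(.02,.06)):
        k=q[(q[:,2]>a)&(q[:,2]<b)]; print(n,a,len(k),box(k) if len(k)>4 else '')
plan([.524,.196,.13],np.pi+.388)
E
```

```text
time: 49.3
position: [0.5233, 0.1966, 0.2967]
tool_rot: [-3.141, -0.002, -2.752]
ft_force: [-0.2, -1.2, -0.1]
grip_width: 0.0342
gripper_force: 0.0
blu 0.155 207 ([0.5448, 0.141], [0.021, 0.01], 22.4)
blu 0.13 122 ([0.5694, 0.1367], [0.063, 0.037], 23.5)
blu 0.02 304 ([0.5555, 0.1275], [0.042, 0.045], 25.2)
grn 0.155 200 ([0.5252, 0.1955], [0.019, 0.011], 29.4)
grn 0.13 136 ([0.5416, 0.2091], [0.069, 0.035], 36.9)
grn 0.02 181 ([0.5221, 0.2118], [0.041, 0.043], 29.0)
yel 0.155 215 ([0.4863, 0.286], [0.021, 0.008], 22.7)
yel 0.13 236 ([0.5121, 0.2887], [0.064, 0.037], 38.3)
yel 0.02 307 ([0.4902, 0.2881], [0.05, 0.049], 23.0)
red 0.155 292 ([0.4546, 0.3677], [0.022, 0.011], 21.8)
red 0.13 399 ([0.4738, 0.3711], [0.061, 0.038], 24.5)
red 0.02 292 ([0.4542, 0.3631], [0.049, 0.048], 18.8)
dp [-0.7, 0.5, 167.0] dr [-0.001, -0.002, -0.0]
```

View pics/g1.png

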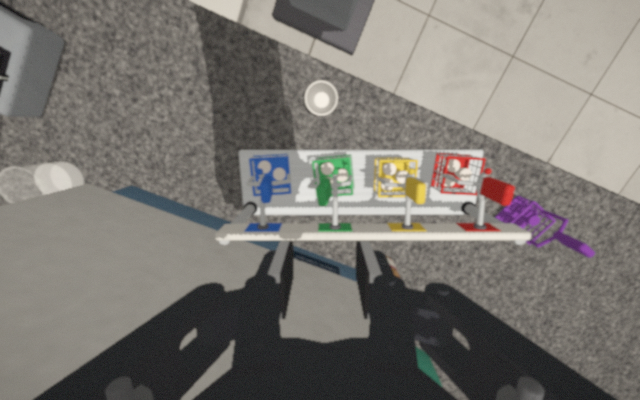

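Green's tab at (323,190) leans against its body. Its peak is about 10 mm off the seat, and blue leans slightly too. I'll regrasp green, lift, centre and lower it gently.

```bash
python3 -m handwheel '[{"claw":0.4,"dp":[-2,1,50],"dr":[0,0,0]},{"claw":0.4,"dp":[-2,1,95],"dr":[0,0,0]},{"claw":0.4,"dp":[-2,1,130],"dr":[0,0,0]},{"claw":0.4,"dp":[-2,1,155],"dr":[0,0,0]},{"claw":0.4,"dp":[-2,1,164],"dr":[0,0,0]},{"claw":0.4,"dp":[-2,1,164],"dr":[0,0,0]},{"claw":0,"dp":[-2,1,164],"dr":[0,0,0]},{"claw":0,"dp":[-2,1,164],"dr":[0,0,0]},{"claw":0,"dp":[-2,1,164],"dr":[0,0,0]},{"claw":0,"dp":[-2,1,164],"dr":[0,0,0]}]'
python3 -m handwheel '[{"claw":0,"dp":[0,0,-5],"dr":[0,0,0]},{"claw":0,"dp":[0,0,-10],"dr":[0,0,0]},{"claw":0,"dp":[1,7,-10],"dr":[0,0,0]},{"claw":0,"dp":[2,14,-10],"dr":[0,0,0]},{"claw":0,"dp":[2,14,-10],"dr":[0,0,0]},{"claw":0,"dp":[2,14,-10],"dr":[0,0,0]}]'
python3 -m handwheel '[{"claw":0,"dp":[0,0,4],"dr":[0,0,0]},{"claw":0,"dp":[0,0,7],"dr":[0,0,0]},{"claw":0,"dp":[0,0,7],"dr":[0,0,0]},{"claw":0,"dp":[0,0,7],"dr":[0,0,0]}]'
```

```text
time: 50.35
position: [0.5267, 0.1987, 0.1363]
tool_rot: [3.141, 0.003, -2.753]
ft_force: [-4.8, -0.5, 24.1]
grip_width: 0.0093
gripper_force: 62.5
time: 50.95
position: [0.5183, 0.2104, 0.1436]
tool_rot: [-3.141, -0.0, -2.753]
ft_force: [-0.7, 0.5, -2.2]
grip_width: 0.0089
gripper_force: 59.1
time: 51.35
position: [0.5187, 0.21, 0.1367]
tool_rot: [-3.141, -0.0, -2.754]
ft_force: [0.5, -0.2, -1.2]
grip_width: 0.0089
gripper_force: 59.3
```

```bash
python3 -m handwheel '[{"claw":0,"dp":[0,0,2],"dr":[0,0,0]},{"claw":0,"dp":[0,0,2],"dr":[0,0,0]}]' | sed -n '2p;4p'
python3 -m handwheel '[{"claw":0,"dp":[0,0,1.5],"dr":[0,0,0]},{"claw":0,"dp":[0,0,1.5],"dr":[0,0,0]}]'| sed -n '2p;4p'
```

```text
position: [0.5192, 0.2103, 0.1349]
ft_force: [5.4, 0.6, -1.7]
position: [0.5195, 0.2105, 0.1338]
ft_force: [5.6, 2.0, 2.8]
```

```bash
python3 -m handwheel '[{"claw":0,"dp":[-1.5,0,0],"dr":[0,0,0]},{"claw":0,"dp":[-1.5,0,0],"dr":[0,0,0]},{"claw":0.4,"dp":[-1.5,0,0],"dr":[0,0,0]},{"claw":0.4,"dp":[-1.5,0,0],"dr":[0,0,0]},{"claw":0.4,"dp":[-1.5,0,0],"dr":[0,0,0]},{"claw":0.4,"dp":[-1.5,0,0],"dr":[0,0,0]},{"claw":0.4,"dp":[-1.5,0,-20],"dr":[0,0,0]},{"claw":0.4,"dp":[-1.5,0,-60],"dr":[0,0,0]},{"claw":0.4,"dp":[-1.5,0,-110],"dr":[0,0,0]},{"claw":0.4,"dp":[-1.5,0,-160],"dr":[0,0,0]},{"claw":0.4,"dp":[-1.5,0,-163],"dr":[0,0,0]},{"claw":0.4,"dp":[-1.5,0,-163],"dr":[0,0,0]}]'
cat >> h.py <<'E'
def hung(fn):
    im,d,c=shot('wrist',fn); P=cloud(d,c)
    for n,y in dict(blu=.136,grn=.209,yel=.29,red=.366).items():
        m=cmask(im,n)&(abs(P[...,1]-y)<.04); q=P[m]; r=[]
        for a,b in((.155,.18),(.02,.062)):
            k=q[(q[:,2]>a)&(q[:,2]<b)]; r.append(box(k) if len(k)>4 else '')
        print(n,r)
E
python3 - <<'E'
from h import *
hung('g2.png'); plan([.5455,.1395,.132],np.pi+.388)
E
```

```text
time: 52.95
position: [0.5203, 0.2109, 0.2975]
tool_rot: [3.141, 0.002, -2.753]
ft_force: [-0.1, 0.4, -0.9]
grip_width: 0.0343
gripper_force: 0.0
blu [([0.5441, 0.1413], [0.02, 0.009], 25.0), ([0.5523, 0.1275], [0.049, 0.047], 27.1)]
grn [([0.5181, 0.2104], [0.02, 0.009], 15.7), ([0.5212, 0.2094], [0.04, 0.046], 22.4)]
yel [([0.4858, 0.2862], [0.02, 0.009], 21.7), ([0.4899, 0.2884], [0.05, 0.045], 18.8)]
red [([0.4545, 0.3678], [0.022, 0.011], 17.7), ([0.4539, 0.3638], [0.049, 0.048], 18.9)]
dp [3.1, -75.7, 164.1] dr [0.0, -0.0, 0.0]
```

Green now hangs square, and the others are within limits. Now the start button, with a small tilt to keep the wrist away from the box.

```bash
cat >> h.py <<'E'
def plant(p,yaw,tilt):
    s=robot.sense(); A=R.from_euler('xyz',s['tool_rot']); B=R.from_euler('xyz',[np.pi,0,yaw])*R.from_rotvec([tilt,0,0])
    print('dp',np.round(1000*A.inv().apply(np.array(p)-s['position']),1).tolist(),'dr',np.round((A.inv()*B).as_rotvec(),3).tolist())
E
python3 - <<'E'
from h import *
plant([*fromcase(.010,-.078),.20],np.pi+CY,.12); print(fromcase(.01,-.078))
E
```

```text
dp [209.0, -550.8, 96.0] dr [0.117, 0.032, 0.54]
[ 0.5348743  -0.37821483]
```

```bash
python3 -m handwheel '[{"claw":0,"dp":[105,-275,0],"dr":[0.06,0.016,0.27]},{"claw":0,"dp":[105,-275,0],"dr":[0.06,0.016,0.27]},{"claw":0,"dp":[105,-275,0],"dr":[0.06,0.016,0.27]},{"claw":0,"dp":[105,-275,0],"dr":[0.06,0.016,0.27]},{"claw":0,"dp":[105,-275,0],"dr":[0.06,0.016,0.27]},{"claw":0,"dp":[105,-275,0],"dr":[0.06,0.016,0.27]},{"claw":0,"dp":[105,-275,0],"dr":[0.06,0.016,0.27]}]'
python3 - <<'E'
from h import *
plant([*fromcase(.010,-.078),.20],np.pi+CY,.12); print(robot.sense()['joint_pos'].round(2))
E
```

```text
time: 53.7
position: [0.5255, -0.0897, 0.2952]
tool_rot: [-3.078, -0.01, -3.031]
ft_force: [-0.6, 1.6, 0.1]
grip_width: 0.0001
gripper_force: 0.0
dp [21.4, -281.1, 113.5] dr [0.055, 0.014, 0.262]
[-0.31  0.33  0.43  1.79 -0.08  1.06  1.82]
```

```bash
python3 -m handwheel '[{"claw":0,"dp":[21,-281,113],"dr":[0.055,0.014,0.262]},{"claw":0,"dp":[21,-281,113],"dr":[0.055,0.014,0.262]},{"claw":0,"dp":[21,-281,113],"dr":[0.055,0.014,0.262]},{"claw":0,"dp":[21,-281,113],"dr":[0.055,0.014,0.262]},{"claw":0,"dp":[21,-281,113],"dr":[0.055,0.014,0.262]},{"claw":0,"dp":[21,-281,113],"dr":[0.055,0.014,0.262]},{"claw":0,"dp":[21,-281,113],"dr":[0.055,0.014,0.262]},{"claw":0,"dp":[21,-281,113],"dr":[0.055,0.014,0.262]}]'
python3 - <<'E'
from h import *
plant([*fromcase(.010,-.078),.085],np.pi+CY,.12)
timerview('tv7.png'); v=cv2.imread('pics/tv7.png',0).astype(float)
E
```

```text
time: 54.5
position: [0.5377, -0.3723, 0.1987]
tool_rot: [-3.024, -0.002, 2.995]
ft_force: [0.5, -0.1, 0.3]
grip_width: 0.0001
gripper_force: 0.0
dp [1.7, 7.1, 113.7] dr [0.003, -0.001, 0.005]
```

```bash
python3 -m handwheel '[{"claw":0,"dp":[2,3,50],"dr":[0,0,0]},{"claw":0,"dp":[2,7,95],"dr":[0,0,0]},{"claw":0,"dp":[2,7,114],"dr":[0,0,0]},{"claw":0,"dp":[2,7,114],"dr":[0,0,0]},{"claw":0,"dp":[2,7,114],"dr":[0,0,0]}]'
python3 - <<'E'
from h import *
plant([*fromcase(.010,-.078),.0713],np.pi+CY,.12)
im,d,c=shot('side','s5.png'); P=cloud(d,c)
for n,y in dict(blu=.136,grn=.21,yel=.288,red=.366).items():
    m=cmask(im,n)&(abs(P[...,1]-y)<.04); q=P[m]
    print(n,[box(q[(q[:,2]>a)&(q[:,2]<b)]) for a,b in((.155,.18),(.02,.075)) if ((q[:,2]>a)&(q[:,2]<b)).sum()>3])
E
```

```text
time: 55.05
position: [0.5372, -0.3767, 0.0878]
tool_rot: [-3.024, 0.002, 2.999]
ft_force: [0.5, -0.4, 0.9]
grip_width: 0.0002
gripper_force: 0.0
dp [2.1, 0.1, 16.6] dr [0.002, 0.003, 0.009]
blu [([0.5439, 0.1392], [0.02, 0.008], 26.6), ([0.5489, 0.1253], [0.051, 0.049], 12.4)]
grn [([0.5177, 0.2099], [0.021, 0.007], 10.0), ([0.5153, 0.2054], [0.045, 0.048], 22.1)]
yel [([0.4851, 0.285], [0.02, 0.008], 26.5), ([0.4897, 0.2856], [0.049, 0.05], 19.1)]
red [([0.4532, 0.3667], [0.019, 0.01], 20.9), ([0.4532, 0.3629], [0.05, 0.049], 17.7)]
```

```bash
python3 -m handwheel '[{"claw":0,"dp":[2,0,10],"dr":[0,0,0]},{"claw":0,"dp":[2,0,14],"dr":[0,0,0]},{"claw":0,"dp":[2,0,16.5],"dr":[0,0,0]},{"claw":0,"dp":[2,0,17.5],"dr":[0,0,0]},{"claw":0,"dp":[2,0,17.5],"dr":[0,0,0]},{"claw":0,"dp":[2,0,17.5],"dr":[0,0,0]}]'
```

```text
time: 55.7
position: [0.5348, -0.3789, 0.071]
tool_rot: [-3.025, 0.003, 2.997]
ft_force: [-5.8, 9.6, 26.6]
grip_width: 0.0
gripper_force: 13.0
```

```bash
python3 -m handwheel '[{"claw":0,"dp":[0,0,-5],"dr":[0,0,0]},{"claw":0,"dp":[0,0,-20],"dr":[0,0,0]},{"claw":0,"dp":[0,6,-60],"dr":[0,0,0]},{"claw":0,"dp":[0,12,-110],"dr":[0,0,0]},{"claw":0,"dp":[-64,100,-170],"dr":[0,0,0]},{"claw":0,"dp":[-64,100,-210],"dr":[-0.12,0,0]},{"claw":0,"dp":[-64,100,-210],"dr":[-0.12,0,0]},{"claw":0,"dp":[-64,100,-210],"dr":[-0.12,0,0]},{"claw":0,"dp":[-64,100,-210],"dr":[-0.12,0,0]}]'
python3 - <<'E'
from h import *
im,P=timerview('tv8.png'); v=cv2.imread('pics/tv8.png',0).astype(float)
for n,c in(('H',(108,140)),('T',(305,340)),('U',(503,545))):
    p=v[60:256,c[0]:c[1]].mean(1); print(n,[int(x) for x in p[::4]])
w=cmask(im,'grn')&(P[...,1]<-.33)&(P[...,2]>.06);print('btn',w.sum(),np.median(P[w],0))
im,d,c=shot('side','s6.png'); P=cloud(d,c)
for n,y in dict(blu=.136,grn=.21,yel=.288,red=.366).items():
    m=cmask(im,n)&(abs(P[...,1]-y)<.04); q=P[m]
    print(n,[box(q[(q[:,2]>a)&(q[:,2]<b)]) for a,b in((.155,.18),(.02,.075)) if ((q[:,2]>a)&(q[:,2]<b)).sum()>3])
E
```

```text
time: 56.6
position: [0.6153, -0.2654, 0.2676]
tool_rot: [3.139, 0.003, 2.998]
ft_force: [-0.2, 0.9, -0.5]
grip_width: -0.0005
gripper_force: 0.0
H [124, 166, 197, 210, 204, 189, 190, 207, 218, 222, 223, 222, 212, 199, 205, 233, 251, 254, 254, 253, 250, 244, 240, 238, 239, 240, 239, 234, 230, 231, 234, 237, 240, 240, 239, 235, 227, 198, 173, 180, 194, 181, 161, 162, 172, 158, 158, 177, 172]
T [89, 131, 162, 174, 176, 174, 173, 173, 174, 175, 175, 177, 178, 182, 186, 188, 188, 184, 171, 152, 150, 166, 176, 169, 152, 148, 165, 177, 175, 161, 153, 169, 187, 193, 191, 178, 156, 143, 157, 164, 153, 139, 147, 157, 149, 143, 160, 175, 163]
U [95, 133, 159, 167, 163, 155, 146, 138, 141, 155, 168, 174, 178, 183, 186, 187, 186, 178, 158, 147, 156, 170, 169, 160, 151, 162, 176, 179, 166, 154, 163, 184, 192, 192, 187, 171, 151, 151, 163, 162, 148, 137, 146, 149, 141, 149, 166, 168, 143]
btn 360 [ 0.53523181 -0.37772652  0.07571373]
blu [([0.5451, 0.1396], [0.021, 0.008], 26.2), ([0.5467, 0.1366], [0.049, 0.033], 26.0)]
grn [([0.5186, 0.2097], [0.021, 0.007], 11.3), ([0.5148, 0.2031], [0.047, 0.045], 9.6)]
yel [([0.4869, 0.2862], [0.021, 0.009], 17.4), ([0.4906, 0.2862], [0.052, 0.049], 20.9)]
red [([0.4532, 0.3665], [0.017, 0.009], 14.7), ([0.453, 0.363], [0.049, 0.049], 16.9)]
```

View pics/tv8.png

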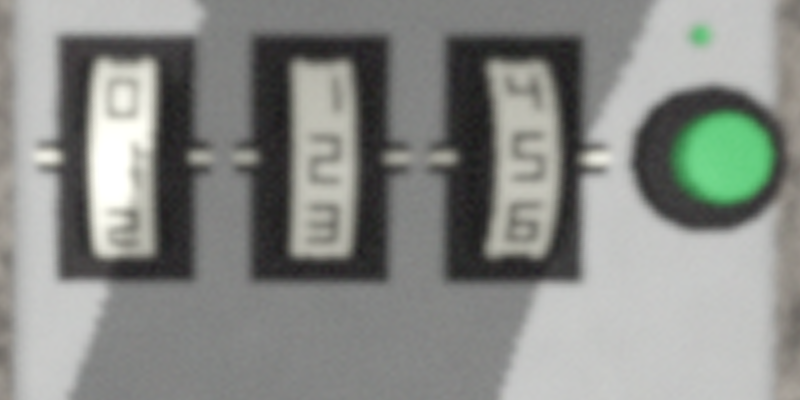

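The timer reads 1-2-5 between its index marks (row 157), the button is up at 76 mm, and all baskets hang. Handing in.

```bash
python3 -c "
from h import *
print(robot.hand_in())"
```

```text
the job is handed in; nothing more can be done
None
```

I handed the job in at about 57 s: all four baskets hang on their own hooks (blue leans by about 0.14 rad), the timer reads 125, and the start button was pressed down and is up again; the hand-in gave no verdict.

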